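# Find the balance point of a key bar over the drawer's edge and mark it with its hanger

### The arm

A 6-joint arm with a two-finger parallel gripper is mounted at the origin on the work surface. World frame = base frame: x ahead of the robot, y to its left, z up, the work surface at z = 0. Lengths are in mm, angles in rad, forces in N, time in s.
With the tool pointing down it reaches from about 300 to 875 mm from the base axis. Payload 6.4 kg.
Tool frame: the origin (TCP) lies midway between the tips of the shut fingers; the grasp point (between the pads) lies arm.grasp_offset behind it (arm.grasp_offset is the distance from the TCP to the grasp point, in mm); z points along the fingers, y is the direction in which the jaws open and shut (so a half turn about z gives the same grasp; the last joint's range is limited). The gripper opens to 88 mm and grips with 3 to 60 N. Pads are 18 mm wide; open, the fingers measure 123 mm over their backs; the gripper's body (75 mm by 187 mm) begins 45 mm behind the grasp point.
Start: joints at [1.12, 0.181, 1.607, -0, 1.354, -0.206], TCP at [139.346, 557.875, 238.714] pointing down, gripper open.
Joint ranges: [-2.99, 2.99], [-0.89, 2.07], [0.3, 2.58], [-1.14, 4.28], [0, 2.63], [-3.12, 3.12]. Speed limits (rad/s): [2.57, 2.57, 3.01, 3.14, 3.14, 3.14].

### API

Orientations are given as a rotation vector (axis times angle).
In Python, from cell import arm gives the robot as it stands.
- The arm moves only by the shell command python3 -m creep 'ROWS' [OPENING]. ROWS is JSON, a list of rows, each a list of 6 numbers: the shift along the world's x, y, z in units of 25 mm (1.0 is 25 mm), then the turn, a rotation vector about the world's x, y, z in units of 5 degrees (1.0 is 5 degrees). In form: [[dx, dy, dz, rx, ry, rz], ...]. A call has exactly 5 rows; each row is the pose to reach, as a shift and turn from the pose measured when the call began; what a row does not reach only later rows make up. A row lasts 1/10 s, in which the tool goes at most 50 mm and 8.59 degrees, less where a joint would pass 70% of its speed; a pose out of reach is approached as far as the arm can. A call with a gripper value outside its range is refused whole. OPENING is the opening in per cent of the stroke, from 0 (shut) to 100 (fully open), set as the call begins (- or left out, the last holds). The fingers move at their own pace and stop on an object; the grip force is fixed at half the most. Time passes only in rows, so rows that repeat a pose let the fingers close, or fill a call up. It gives the time, the measured TCP pose, the force and the opening at its end, in the units of the state.
- arm.read_state(): the state, without advancing time (a new reading comes with each control period).
- arm.capture(name): name is "scene" or "top"; returns the picture (400x640x3 uint8, red, green, blue); there is no depth.
- arm.calibration(name): a dict with "fov_y" (degrees; the focal length in pixels is half the picture's height over the tangent of half this angle, whatever the lens; pixels are square), "cx", "cy" (the principal point, pixels), "k1" (the pictures are not rectified: a ray, as slopes to the right and down, at radius r is drawn at 1 + k1 r^2 times it, then the intrinsics apply), "world_to_cam" (4x4, takes a point from world to camera coordinates). Camera axes: x right, y down, z forward; pixel columns grow to the right and rows downward; lengths in mm; the calibration is good to about 2 mm. A picture is of the moment at which its call begins. calibration takes no time and is no camera call.
- arm.close_job(): hands the job in, once; it reports no verdict.
Trained networks look in the newest picture that a camera, given by its name, has taken for a name from the list of things; names that differ only in an ending like _2 or _b are one class to them, and where a whole thing is asked for, a point or a joint stands for the part that bears it (a point fixed in the world has none). Each returns a list of dicts, best first, with "p" (0 to 1); they miss things now and then, are a little off and sometimes report something else, mostly with a low value. They report only what shows in the picture. A call takes as long as a camera call. They do not tell look-alikes from the thing itself.
- arm.find_in(name, camera): "centre" ([x, y, z] in mm, in world coordinates, good to about 4 mm: the middle of the surface that is visible of it).
- arm.outline_of(name, camera): "pixels" (400x640 bool, what is visible of it).
The state is a dict: "time": time; "joint_pos": joint angles; "qd": joint speeds; "effort": joint torques, N m; "position": TCP position; "tool_rot": TCP orientation; "wrist_force": force on the tool from outside, world axes, zero at the start; "wrist_torque": the same for the moment, N m; "width": finger opening in mm.
Only numpy, scipy, OpenCV 4.12 (cv2) and the standard library are available. Lean on these libraries where they do the work, as an engineer would, in place of code of your own. Each camera call takes 0.05 s, during which the arm holds its last target.

### The job

The oak key bar hangs from one hanger, so find where it balances: nudge it along with the fingertips, lightly and without gripping it (a held bar cannot tip), across the open drawer's left side until its left end tips down outside the drawer, then ease it back until, let go, it balances level on that side alone. Then mark the spot by setting the black hanger gently down over the bar, centred right above that drawer side, and leave everything so, still balanced; do not disturb the other things on the shelf.

Things in the scene. Friction and masses are not known exactly. Their poses are not given: they have to be found in the camera images.
- bar_mid (a point): Middle of the oak key bar, 380 long x 24 x 18 mm thick, 9 mm above its flat cork-faced underside; y runs along it to the left end, z up. It starts level across both sides of the open drawer. 0.26 to 0.49 kg, friction 0.5 to 0.7. Hidden magnets lie unevenly: the balance point is up to 34 mm from the middle, either way, and cannot be seen.
- bar_left_end (a point): Centre of the bar's left (+y) end face, 24 wide x 18 mm high; axes as of the bar. A fingertip pressing on an end also holds it up or down by friction: whether the bar tips shows only once the finger is taken off. It may then rock for some seconds before it comes to rest.
- bar_right_end (a point): Centre of the bar's right (-y) end face, same size and axes. With its balance point beside the left drawer side, the bar drops its heavy end to the shelf outside, or to the felt inside once off the right side, and stays there leaning, still across the side.
- left_side_top (a point): Top of the open drawer's left side (left as the robot sees it): grey metal, 16 mm thick (y), flat-topped, along x; the point is mid-thickness, 40 mm above the shelf, within 50 mm of where the bar crosses. Axes: x away from the robot, y left, z up. The bar balances when its balance point is over these 16 mm. Shelf top 40 mm lower outside, drawer's felt-lined inside 9 mm lower.
- right_side_top (a point): The same point on the drawer's right side, 256 mm to the right (240 mm clear between the sides). A bar balanced on the left side does not reach it. The drawer's pale grey front, towards the robot, stands 57 mm above the shelf, the drawer unit behind 60 mm; at least 150 mm of the drawer is open between.
- hanger_tab (a point): Middle of the black steel hanger's grip tab, upright, 10 mm thick (x), 20 wide (y), 36 high, 40 mm above its feet; z up. 60 g; it starts standing on the shelf right of the drawer unit. Below the tab an upside-down U, 34 (x) by 22 mm (y), its 28 mm slot 14 mm deep, running along y, open below: it drops over the bar. Seated, this point is 35 mm above the bar's middle.
- phone_stand: Bystander: silver aluminium phone stand, 90 x 70 x 115 mm, origin at the centre of its underside.
- earbud_case: Bystander: green plastic earbud case, 48 x 60 x 24 mm, origin at the centre of its underside.
- spoon_keychain: Bystander: steel spoon-shaped keychain with ring, 105 x 30 x 5 mm, lying flat, origin on its underside.
- tumbler: Bystander: empty frosted glass tumbler, 74 mm across, 100 mm high, origin at the centre of its underside.
There are look-alikes about, which are no part of the job. Of the things that look like the part that bears hanger_tab, the larger one is meant.

How it is judged (in metres and radians):
On the way, in this order (a step that is already met when the one before it is completed fails the run):
1. the bar, slid across the drawer's left side, has tipped: its left end is down outside the drawer and its right end up (z of bar_left_end in the frame of left_side_top below -0.015 m and z of bar_right_end in the frame of left_side_top above 0.025 m), for 0.1 s.
2. eased back and let go, the bar balances level on the left side alone (angle between bar_mid's own z axis and vertical below 0.02 rad and z of bar_mid in the frame of left_side_top between 0.004 and 0.014 m and y of bar_right_end in the frame of right_side_top above 0.009 m and contact force between the arm and bar below 0.05 N and angular speed of bar below 0.2 rad/s), for 0.2 s.
At the end, for the whole second after the job is handed in: The bar lies still and level (within about 1 degree) on the drawer's left side alone, clear of the right side; the hanger sits upright and fully down over the bar (seat within 4 mm of the bar's top), its middle within 7 mm of the middle of the drawer side's 16 mm thickness; the robot is clear (angle between bar_mid's own z axis and vertical below 0.02 rad and z of bar_mid in the frame of left_side_top between 0.004 and 0.014 m and y of bar_right_end in the frame of right_side_top above 0.009 m and y of hanger_tab in the frame of left_side_top between -0.007 and 0.007 m and z of hanger_tab in the frame of bar_mid between 0.031 and 0.038 m and x of hanger_tab in the frame of bar_mid between -0.006 and 0.006 m and angle between hanger_tab's own z axis and vertical below 0.12 rad and linear speed of each of bar, hanger below 0.01 m/s and angular speed of bar below 0.05 rad/s); the robot touches nothing.
It fails at once if the bar is gripped or shoved hard (more than 15 N from the robot) (contact force between the fingers and bar above 15 N).
It fails at once if the hanger is pressed down hard on the bar (more than 25 N) (contact force between hanger and bar above 25 N).
It fails at once if the phone stand, earbud case, keychain or tumbler is pushed more than 25 mm or tipped over (distance of any of phone_stand, earbud_case, spoon_keychain, tumbler from where it was at the start of the episode above 0.025 m or angle between any of phone_stand, earbud_case, spoon_keychain, tumbler's own z axis and vertical above 0.5 rad).
It also fails if it takes over 72 s, if anything falls off the work surface, if the arm or the gripper's body presses on something with over 40 N, if the wrist force passes 120 N, or if a joint passes its speed limit or range.

## Working session

There is one attempt and no reset: what is moved stays moved. The work goes in short steps, Python scripts to look and compute and a shell command to move; the robot and the scene stay as the last step left them, time stands still between calls to the robot, and variables do not carry over. Pictures are saved under pics/ and viewed, and the job is handed in when it is done.

```bash
ls; mkdir -p pics
python3 - <<'E'
from cell import arm
import cv2
s=arm.read_state(); print(s, arm.grasp_offset)
for c in("scene","top"):
    im=arm.capture(c); cv2.imwrite(f"pics/{c}0.png",im[:,:,::-1]); print(c,arm.calibration(c))
    for n in("bar_mid","bar_left_end","bar_right_end","left_side_top","right_side_top","hanger_tab","phone_stand","earbud_case","spoon_keychain","tumbler"):
        try: print(n,[(d["p"],d["centre"]) for d in arm.find_in(n,c)])
        except Exception as e: print(n,e)
E
```

```text
pics
{'time': 0.0, 'joint_pos': array([ 1.11970012e+00,  1.81491726e-01,  1.60797070e+00,  1.19245280e-07,
        1.35379810e+00, -2.06319478e-01]), 'qd': array([ 6.57536965e-04, -5.75010611e-04, -1.91757525e-03, -1.54140332e-03,
        9.13425741e-04, -3.56087035e-05]), 'effort': array([ 3.02693416e-04, -4.33866155e+01, -3.41850257e+01,  7.02046556e-02,
        3.87372833e-02, -1.34871425e-04]), 'position': array([139.10886642, 557.38617117, 237.85589638]), 'tool_rot': array([-3.83469388e-01, -3.11755771e+00,  2.47913638e-03]), 'wrist_force': array([ 0.0042679 , -0.19841098,  1.02564188]), 'wrist_torque': array([ 0.01101027, -0.01817001, -0.03957047]), 'width': 88.04335689097894} 18.700000000000003
scene {'fov_y': 51.583046778778964, 'cx': 323.8498544405505, 'cy': 198.09395263788437, 'k1': -0.0570055751431021, 'world_to_cam': array([[ 3.62921723e-01,  9.31744523e-01, -1.18307760e-02,
        -2.48472055e+02],
       [ 5.03675892e-01, -2.06835864e-01, -8.38766667e-01,
        -1.98383304e+02],
       [-7.83963276e-01,  2.98447767e-01, -5.44362482e-01,
         1.41984713e+03],
    
[... 779 characters left out ...]
7223e-01,
         5.37781233e+02],
       [ 1.09883749e-01,  2.27176887e-02, -9.93684793e-01,
         1.12020337e+03],
       [ 0.00000000e+00,  0.00000000e+00,  0.00000000e+00,
         1.00000000e+00]])}
bar_mid [(0.76, [475.2, -62.9, 59.3])]
bar_left_end [(0.57, [476.1, -65.9, 59.9])]
bar_right_end [(0.78, [476.5, -63.7, 62.2])]
left_side_top [(0.88, [454.8, -76.5, 29.6]), (0.75, [427.0, -280.3, 5.0])]
right_side_top [(0.64, [455.9, -73.7, 28.2])]
hanger_tab [(0.52, [610.4, -282.3, 20.5])]
phone_stand [(0.75, [678.6, 221.7, 32.5])]
earbud_case [(0.88, [645.9, 448.9, 24.1])]
spoon_keychain [(0.67, [425.6, -279.9, 1.1])]
tumbler [(0.94, [711.9, 336.2, 58.1]), (0.46, [474.8, -65.3, 61.0])]
```

View pics/scene0.png

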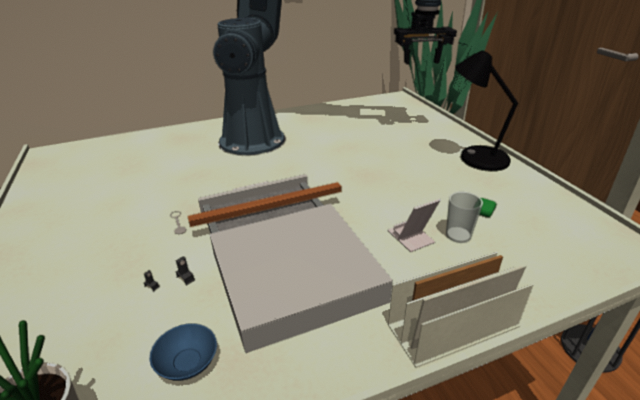

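View pics/top0.png

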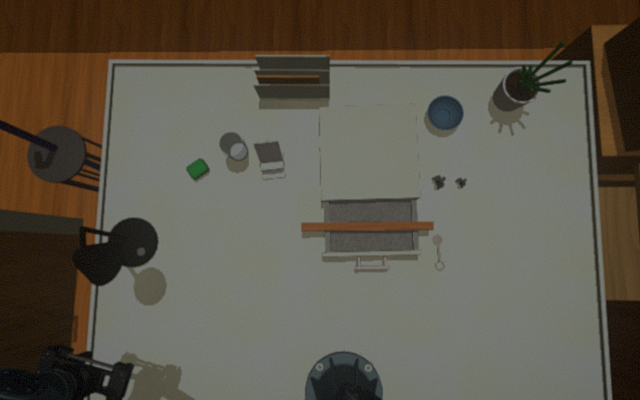

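```bash
cat > h.py <<'E'
import numpy as np, cv2
from cell import arm
def cam(c):
    k=arm.calibration(c); f=200/np.tan(np.radians(k["fov_y"])/2); return k,f
def proj(P,c):
    k,f=cam(c); P=np.atleast_2d(P).astype(float); M=k["world_to_cam"]
    q=P@M[:3,:3].T+M[:3,3]; s=q[:,:2]/q[:,2:]; s=s*(1+k["k1"]*(s**2).sum(1,keepdims=True))
    return s*f+[k["cx"],k["cy"]]
def unproj(uv,z,c):
    k,f=cam(c); d=(np.atleast_2d(uv).astype(float)-[k["cx"],k["cy"]])/f; s=d.copy()
    for _ in range(8): s=d/(1+k["k1"]*(s**2).sum(1,keepdims=True))
    M=k["world_to_cam"]; R=M[:3,:3]; o=-R.T@M[:3,3]
    r=np.c_[s,np.ones(len(s))]@R
    return o+r*((z-o[2])/r[:,2])[:,None]
def crop(im,box,sc,fn):
    x0,x1,y0,y1=box
    a=cv2.resize(im[y0:y1,x0:x1,::-1],None,fx=sc,fy=sc,interpolation=cv2.INTER_CUBIC)
    a=cv2.convertScaleAbs(a,alpha=1.5)
    cv2.imwrite(fn,a)
def st():
    s=arm.read_state(); print("t",round(s["time"],2),"pos",s["position"].round(1),"rot",s["tool_rot"].round(3),"F",s["wrist_force"].round(2),"w",round(s["width"],1)); return s
E
python3 - <<'E'
import cv2
from h import *
t=cv2.imread("pics/top0.png")[:,:,::-1]; s=cv2.imread("pics/scene0.png")[:,:,::-1]
crop(t,(290,450,190,280),5,"pics/t0c.png"); crop(s,(180,350,170,270),4.7,"pics/s0c.png"); crop(t,(420,480,160,200),10,"pics/t0h.png");crop(s,(130,210,250,300),8,"pics/s0h.png")
E
```

```text
(no output)
```

View pics/t0c.png

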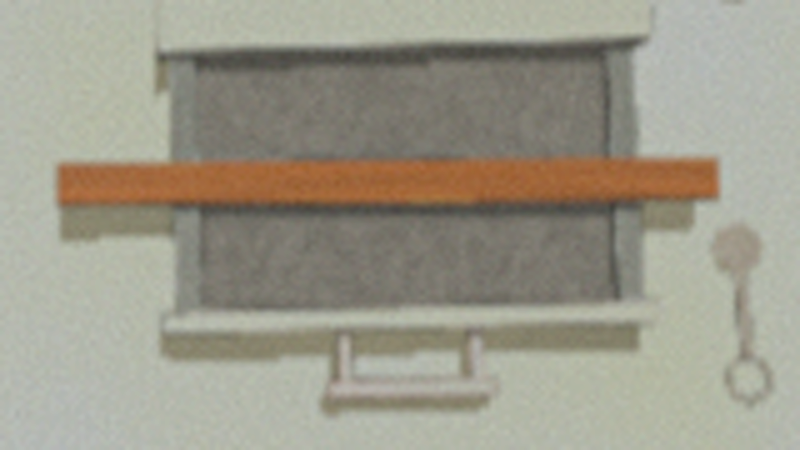

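View pics/s0c.png

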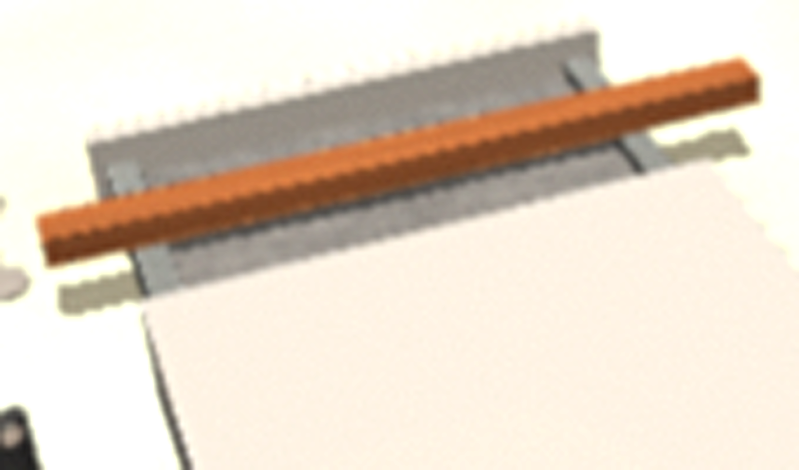

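View pics/t0h.png

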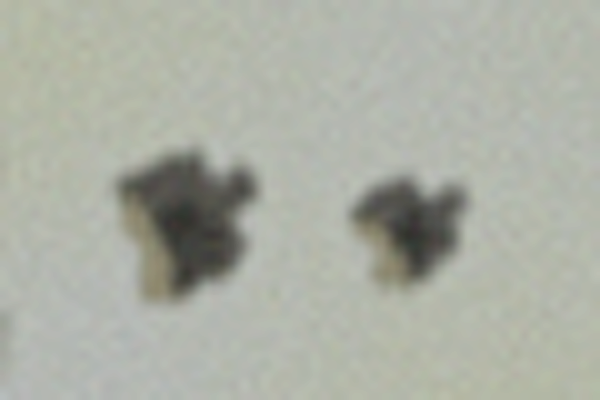

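View pics/s0h.png

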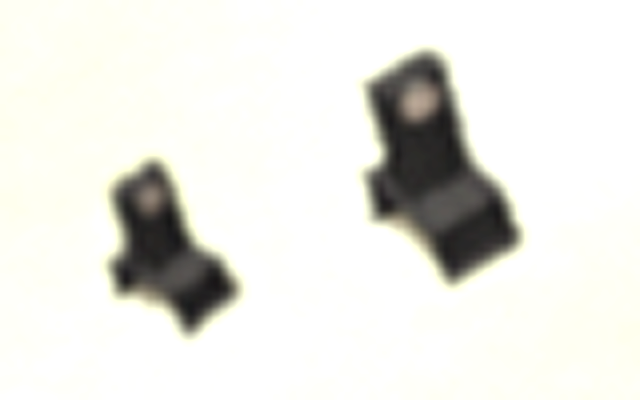

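```bash
cat > fit.py <<'E'
from h import *
from scipy.optimize import least_squares, minimize
from scipy.spatial.transform import Rotation as R
def omask(im):
    hsv=cv2.cvtColor(im,cv2.COLOR_RGB2HSV); return ((hsv[...,0]<14)&(hsv[...,1]>110)&(hsv[...,2]>50)).astype(np.uint8)
def soft(im):
    # saturation-based soft orange-ness
    f=im.astype(float); return np.clip((f[...,0]-f[...,2])/(f.max(2)+20)/0.6,0,1)
def box(p,dims):
    x,y,z,yaw,tilt=p
    c=np.array([[i,j,k] for i in(-.5,.5) for j in(-.5,.5) for k in(-.5,.5)])*dims
    return R.from_euler("zx",[yaw,tilt]).apply(c)+[x,y,z]
def hullmask(P,c,win,ss=6):
    x0,x1,y0,y1=win
    uv=(proj(P,c)-[x0,y0]+.5)*ss-.5
    m=np.zeros(((y1-y0)*ss,(x1-x0)*ss),np.float32)
    h=cv2.convexHull(uv.astype(np.float32))
    cv2.fillConvexPoly(m,np.round(h*16).astype(np.int32),1.,shift=4)
    return cv2.GaussianBlur(cv2.resize(m,(x1-x0,y1-y0),interpolation=cv2.INTER_AREA),(3,3),.6)
def fitbar(ims,p0,free=(0,1,3),wins=None):
    p0=np.array(p0,float); free=list(free); dims=np.array([24,380,18.])
    data=[]
    for c,im in ims.items():
        uv=proj(box(p0,dims),c); a=uv.min(0).astype(int)-25; b=uv.max(0).astype(int)+25
        a=np.maximum(a,0); b=np.minimum(b,[640,400]); w=(a[0],b[0],a[1],b[1])
        m=omask(im)[w[2]:w[3],w[0]:w[1]].astype(np.float32)
        data.append((c,w,cv2.GaussianBlur(m,(3,3),.6)))
    sc=np.array([1,1,1,.005,.005])
    def cost(q):
        p=p0.copy(); p[free]+=q*sc[free]
        return sum(((hullmask(box(p,dims),c,w)-m)**2).sum() for c,w,m in data)
    best=None
    simp=np.vstack([np.zeros(len(free)),np.eye(len(free))*8])
    for _ in range(3):
        r=minimize(cost,simp[0] if best is None else best.x,method="Nelder-Mead",options=dict(initial_simplex=simp if best is None else np.vstack([best.x,best.x+np.eye(len(free))*3]),xatol=.02,fatol=.02,maxiter=400)); best=r
    p=p0.copy(); p[free]+=best.x*sc[free]; return p,best.fun
E
python3 - <<'E'
from fit import *
t=cv2.imread("pics/top0.png")[:,:,::-1]; s=cv2.imread("pics/scene0.png")[:,:,::-1]
t=np.ascontiguousarray(t);s=np.ascontiguousarray(s)
p0=[476,-64,49,0,0]
print("both",fitbar({"top":t,"scene":s},p0)); print("top",fitbar({"top":t},p0)); print("scene",fitbar({"scene":s},p0))
# sides from top
pts=np.array([[172,65],[193,65],[177,295],[202,295],[607,65],[634,65],[616,285],[640,285]])/5+[290,190]-.4
print(unproj(pts,40,"top").round(1))
# hanger net outlines
for c in("top","scene"):
    k=arm.calibration(c)["world_to_cam"]; print(c,(-k[:3,:3].T@k[:3,3]).round(0))
E
```

```text
both (array([ 4.74492769e+02, -6.23432134e+01,  4.90000000e+01,  2.07687385e-02,
        0.00000000e+00]), np.float64(163.88055419921875))
top (array([ 4.74995251e+02, -6.11993813e+01,  4.90000000e+01,  2.19024142e-02,
        0.00000000e+00]), np.float64(81.35867309570312))
scene (array([ 4.72742451e+02, -6.18323071e+01,  4.90000000e+01,  2.17520955e-02,
        0.00000000e+00]), np.float64(56.5904541015625))
[[ 542.8   62.3   40. ]
 [ 542.9   49.9   40. ]
 [ 408.2   57.7   40. ]
 [ 408.4   43.2   40. ]
 [ 545.3 -192.6   40. ]
 [ 545.5 -208.3   40. ]
 [ 417.2 -196.2   40. ]
 [ 417.4 -210.    40. ]]
top [ 411.   41. 1174.]
scene [1303. -233.  604.]
```

```bash
python3 -m creep '[[1.3,-1.3,0,0,0,-1.5],[2.6,-2.6,0,0,0,-3],[3.9,-3.9,0,0,0,-4.5],[5.2,-5.2,0,0,0,-6],[6.5,-6.5,0,0,0,-7.5]]' 0; python3 -m creep '[[1.0,-1.5,0,0,0,-1.5],[2,-3,0,0,0,-3],[3,-4.6,0,0,0,-4.5],[4,-6.2,0,0,0,-6],[5,-7.8,0,0,0,-7.5]]'
```

```text
time: 1.6
position: [302.8, 394.1, 239.0]
tool_rot: [1.372, 2.826, 0.001]
wrist_force: [0.9, 0.8, 0.4]
width: 50.2
time: 2.1
position: [428.6, 197.4, 239.3]
tool_rot: [2.213, 2.228, 0.002]
wrist_force: [0.9, 0.9, -0.7]
width: 10.3
```

```bash
python3 -m creep '[[0.4,-1.9,0,0,0,0.15],[0.8,-3.8,0,0,0,0.15],[1.2,-5.7,0,0,0,0.15],[1.6,-7.6,0,0,0,0.15],[2,-9.5,0,0,0,0.15]]'; python3 -m creep '[[0,-1.9,-0.5,0,0,0],[0,-3.8,-1,0,0,0],[0,-5.7,-1.5,0,0,0],[0,-7.6,-2,0,0,0],[0,-9.5,-3,0,0,0]]'
```

```text
time: 2.6
position: [478.7, -42.2, 239.6]
tool_rot: [2.198, 2.242, 0.003]
wrist_force: [0.6, 0.1, 0.6]
width: 0.5
time: 3.1
position: [479.3, -279.6, 167.4]
tool_rot: [2.196, 2.239, 0.003]
wrist_force: [0.7, -0.4, 0.7]
width: 0.5
```

Run:
```python
from fit import *
for c in("scene","top"):
    im=arm.capture(c); cv2.imwrite(f"pics/{c}1.png",im[:,:,::-1])
    m=arm.outline_of("hanger_tab",c); print([(d["p"],np.argwhere(d["pixels"]).mean(0)[::-1].round(1),d["pixels"].sum()) for d in m])
st()
```

```text
[(0.78, array([184.2, 271.2]), np.int64(324)), (0.67, array([150. , 280.4]), np.int64(149))]
[(0.68, array([439. , 180.1]), np.int64(65)), (0.53, array([233. , 145.1]), np.int64(679))]
t 3.3 pos [ 478.  -276.9  165.4] rot [-2.202 -2.24  -0.003] F [ 0.4   0.05 -0.18] w 0.3
```

View pics/top1.png

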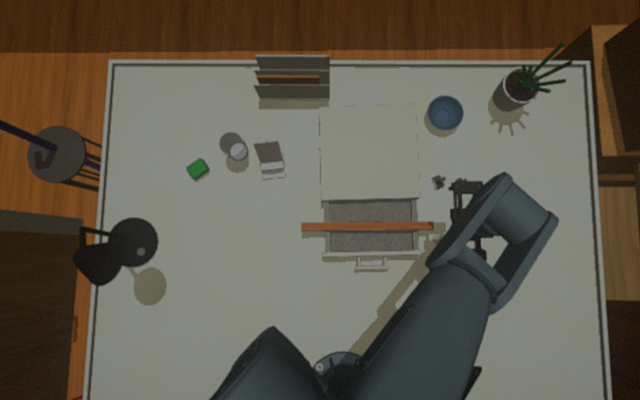

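View pics/scene1.png

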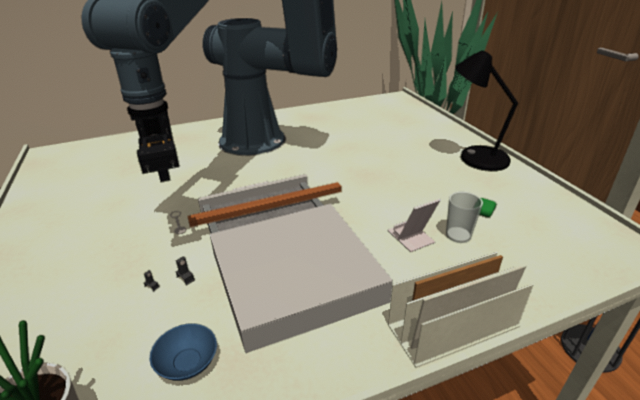

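```bash
python3 -m creep '[[0,-0.1,-1.5,0,0,0],[0,-0.1,-3,0,0,0],[0,-0.1,-4.2,0,0,0],[0,-0.1,-4.7,0,0,0],[0,-0.1,-4.7,0,0,0]]';python3 -m creep '[[0,0.1,0,0,0,0],[0,0.2,0,0,0,0],[0,0.3,0,0,0,0],[0,0.4,0,0,0,0],[0,0.4,0,0,0,0]]'
```

```text
time: 3.8
position: [477.7, -277.6, 47.2]
tool_rot: [-2.198, -2.24, -0.003]
wrist_force: [-0.7, -0.2, -0.2]
width: 0.5
time: 4.3
position: [477.9, -267.4, 47.7]
tool_rot: [-2.198, -2.241, -0.003]
wrist_force: [0.7, 0.7, -0.4]
width: 0.4
```

```bash
python3 -m creep '[[0,0.1,0,0,0,0],[0,0.2,0,0,0,0],[0,0.3,0,0,0,0],[0,0.4,0,0,0,0],[0,0.5,0,0,0,0]]';python3 -m creep '[[0,0.15,0,0,0,0],[0,0.3,0,0,0,0],[0,0.45,0,0,0,0],[0,0.6,0,0,0,0],[0,0.75,0,0,0,0]]'; python3 -m creep '[[0,0.15,0,0,0,0],[0,0.3,0,0,0,0],[0,0.45,0,0,0,0],[0,0.6,0,0,0,0],[0,0.75,0,0,0,0]]'
python3 - <<'E'
from fit import *
im=arm.capture("top"); crop(im,(290,450,190,280),5,"pics/t2.png"); im=arm.capture("scene");crop(im,(180,350,170,270),4.7,"pics/s2.png")
E
```

```text
time: 4.8
position: [478.1, -255.2, 47.9]
tool_rot: [-2.199, -2.241, -0.003]
wrist_force: [0.0, -3.7, 1.0]
width: 0.3
time: 5.3
position: [478.1, -236.1, 48.0]
tool_rot: [-2.199, -2.242, -0.003]
wrist_force: [-0.1, -3.2, -0.4]
width: 0.8
time: 5.8
position: [478.1, -217.1, 48.0]
tool_rot: [-2.199, -2.242, -0.003]
wrist_force: [0.3, -3.3, -0.0]
width: 0.3
```

View pics/t2.png

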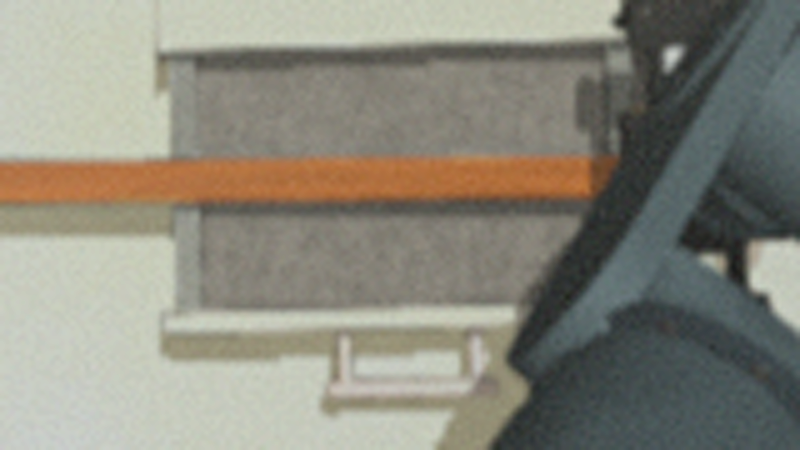

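View pics/s2.png

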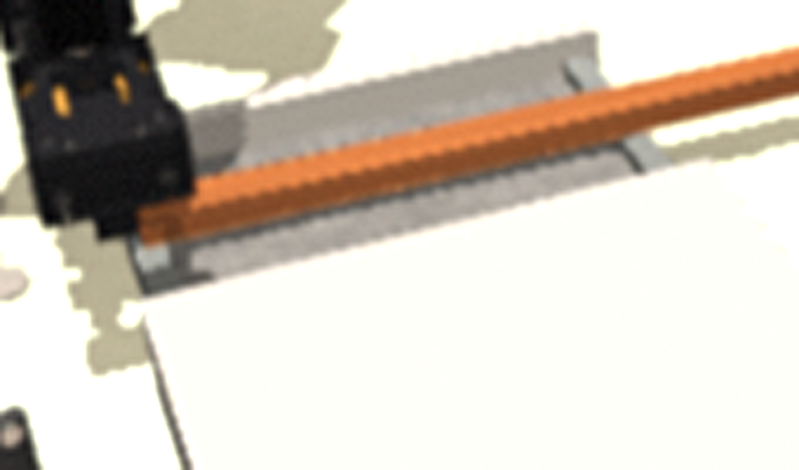

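```bash
python3 -m creep '[[0,0.1,-0.07,0,0,0],[0,0.2,-0.14,0,0,0],[0,0.3,-0.2,0,0,0],[0,0.4,-0.2,0,0,0],[0,0.5,-0.2,0,0,0]]';python3 -m creep '[[0,0.15,0,0,0,0],[0,0.3,0,0,0,0],[0,0.45,0,0,0,0],[0,0.6,0,0,0,0],[0,0.75,0,0,0,0]]'
python3 - <<'E'
from fit import *
im=arm.capture("scene");crop(im,(180,350,170,270),4.7,"pics/s3.png");st()
E
```

```text
time: 6.4
position: [478.3, -204.3, 43.1]
tool_rot: [-2.199, -2.241, -0.004]
wrist_force: [-0.3, -1.6, -0.9]
width: 0.7
time: 6.9
position: [478.2, -185.0, 43.0]
tool_rot: [-2.199, -2.242, -0.004]
wrist_force: [0.9, -2.1, -0.6]
width: 0.3
t 6.95 pos [ 478.1 -184.5   42.9] rot [-2.198 -2.241 -0.004] F [ 0.94 -1.37 -0.12] w 0.9
```

View pics/s3.png

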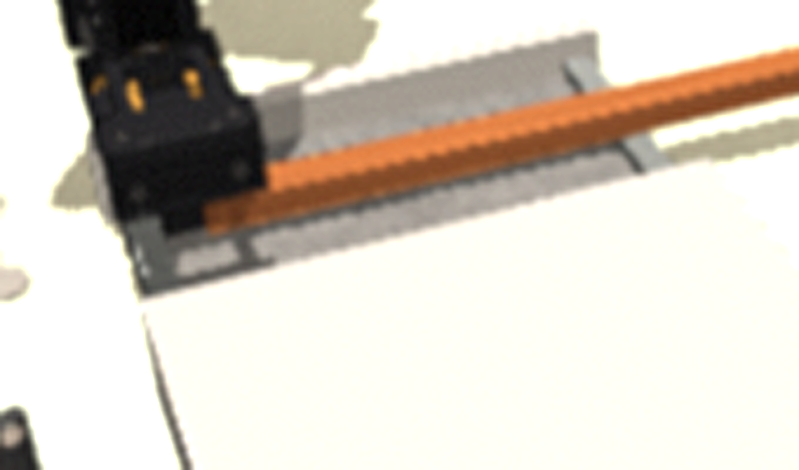

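```bash
python3 -m creep '[[0,0.12,0,0,0,0],[0,0.24,0,0,0,0],[0,0.32,-0.05,0,0,0],[0,0.36,-0.13,0,0,0],[0,0.4,-0.2,0,0,0]]';python3 -m creep '[[0,-0.2,0,0,0,0],[0,-0.4,0,0,0,0],[0,-0.4,0,0,0,0],[0,-0.4,0,0,0,0],[0,-0.4,0,0,0,0]]'
python3 - <<'E'
from fit import *
im=arm.capture("scene");crop(im,(200,400,150,270),4,"pics/s4.png");im2=arm.capture("top");crop(im2,(230,400,190,260),4.7,"pics/t4.png");st()
cv2.imwrite("pics/scene4.png",im[:,:,::-1]);cv2.imwrite("pics/top4.png",im2[:,:,::-1])
for c in ({"scene":im},{"top":im2},{"scene":im,"top":im2}): print(fitbar(c,[472,24,47,.021,.02],(0,1,3,4)))
E
```

```text
time: 7.45
position: [478.1, -174.5, 37.8]
tool_rot: [-2.198, -2.241, -0.004]
wrist_force: [-0.1, -3.2, 1.0]
width: 0.4
time: 7.95
position: [478.1, -184.5, 37.8]
tool_rot: [-2.198, -2.241, -0.004]
wrist_force: [-0.2, -0.2, 0.5]
width: 0.4
t 8.05 pos [ 478.2 -184.5   37.9] rot [-2.198 -2.242 -0.004] F [ 0.33  0.13 -0.97] w 0.5
(array([4.70382712e+02, 2.94081015e+01, 4.70000000e+01, 5.39328689e-02,
       6.80239104e-04]), np.float64(105.56346130371094))
(array([4.74750171e+02, 3.24168936e+01, 4.70000000e+01, 1.35223740e-02,
       2.90660364e-02]), np.float64(118.26005554199219))
(array([4.73521328e+02, 2.76335774e+01, 4.70000000e+01, 2.44539223e-02,
       1.49809410e-02]), np.float64(301.8273010253906))
```

View pics/s4.png

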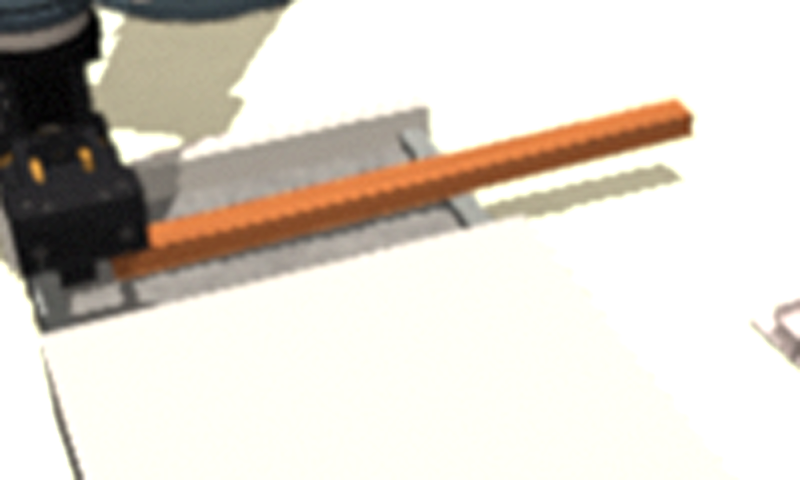

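View pics/t4.png

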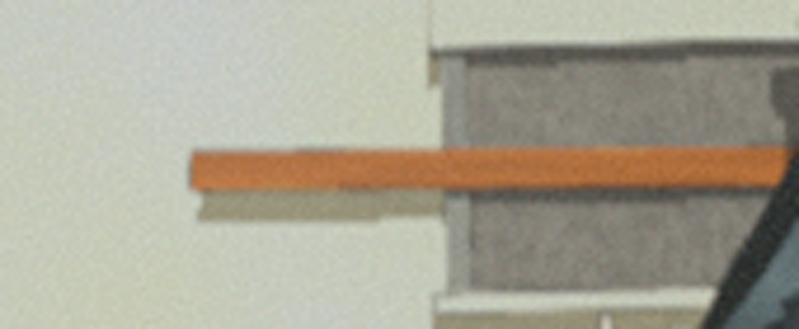

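```bash
cat >> fit.py <<'E'
def leftend(im,ztop):
    m=omask(im)[:,225:330].astype(float); rows=np.where(m[:,40:].sum(1)>45)[0]
    r=rows[1:-1]; 
    sig=soft(im)[r,225:330].mean(0)
    hi=np.median(sig[60:95]); n=np.where(sig>hi*.5)[0][0]
    lo=np.median(sig[:max(n-4,3)]); h=(hi+lo)/2
    n=np.where(sig>h)[0][0]; e=225+n-1+(h-sig[n-1])/(sig[n]-sig[n-1])
    v=r.mean(); return (e,v),unproj([[e,v]],ztop,"top")[0]
E
python3 - <<'E'
from fit import *
for f,z in(("top4",66),("top0",58)):
    im=np.ascontiguousarray(cv2.imread(f"pics/{f}.png")[:,:,::-1])
    try: print(f,leftend(im,z))
    except Exception as e: print(e)
E
```

```text
top4 ((np.float64(270.38423984117156), np.float64(225.5)), array([472.09950903, 214.64052928,  66.        ]))
index 0 is out of bounds for axis 0 with size 0fit.py:40: RuntimeWarning: Mean of empty slice.
  sig=soft(im)[r,225:330].mean(0)
  ret = um.true_divide(
```

```bash
python3 -m creep '[[0,0.25,0,0,0,0],[0,0.45,0,0,0,0],[0,0.65,0,0,0,0],[0,0.8,0,0,0,0],[0,0.85,0,0,0,0]]';python3 -m creep '[[0,-0.1,0,0,0,0],[0,-0.25,0,0,0,0],[0,-0.25,0,0,0,0],[0,-0.25,0,0,0,0],[0,-0.25,0,0,0,0]]'
python3 - <<'E'
from fit import *
im=arm.capture("scene");crop(im,(200,400,150,270),4,"pics/s5.png");im2=arm.capture("top");st()
print(leftend(im2,66))
E
```

```text
time: 8.55
position: [478.4, -163.0, 38.0]
tool_rot: [-2.198, -2.243, -0.004]
wrist_force: [-0.4, -3.8, 0.0]
width: 0.2
time: 9.05
position: [478.2, -169.3, 37.9]
tool_rot: [-2.198, -2.242, -0.004]
wrist_force: [-0.2, 0.6, -0.2]
width: 0.4
t 9.15 pos [ 478.3 -169.2   38. ] rot [-2.198 -2.242 -0.004] F [0.02 0.08 0.84] w 0.2
((np.float64(268.7469501866356), np.float64(226.0)), array([470.61316258, 219.30681463,  66.        ]))
```

View pics/s5.png

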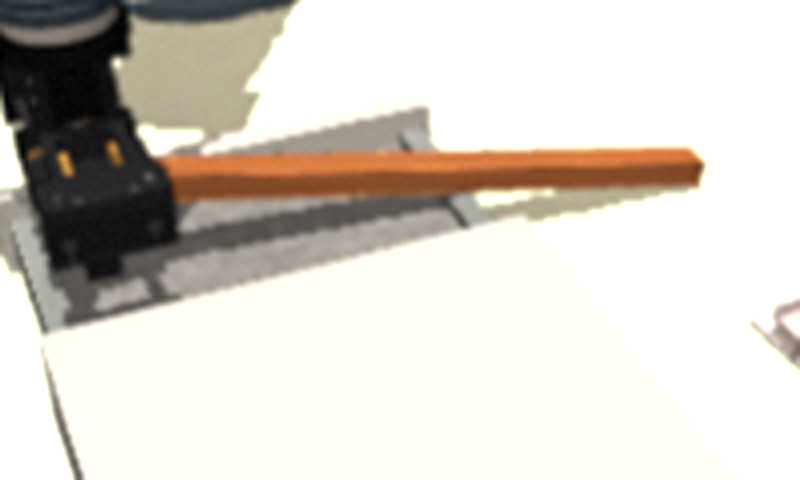

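```bash
python3 -m creep '[[0,-0.6,0,0,0,0],[0,-0.8,1,0,0,0],[0,-0.8,2.8,0,0,0],[0,-0.8,4.6,0,0,0],[0,-0.8,6,0,0,0]]';python3 -m creep '[[0,1.8,0,0,0,0],[0,3.7,0,0,0,0],[-0.1,5.6,0,0,0,0],[-0.2,7.5,0,0,0,0],[-0.3,9.4,0,0,0,0]]';python3 -m creep '[[0,1.8,0,0,0,0],[0,3.7,0,0,0,0],[0,5.6,0,0,0,0],[0,7.5,0,0,0,0],[0,8.6,0,0,0,0]]'
python3 - <<'E'
from fit import *
im=arm.capture("scene");crop(im,(200,400,150,270),4,"pics/s6.png");im2=arm.capture("top");crop(im2,(230,400,190,260),4.7,"pics/t6.png");st()
for c in ({"scene":im},{"top":im2},{"scene":im,"top":im2}): print(fitbar(c,[472,34,53,.021,-.22],(0,1,2,3,4)))
E
```

```text
time: 9.65
position: [478.8, -190.6, 190.8]
tool_rot: [2.199, 2.242, 0.004]
wrist_force: [-0.1, -0.3, 0.1]
width: 0.3
time: 10.15
position: [471.4, 45.2, 191.2]
tool_rot: [2.199, 2.241, 0.005]
wrist_force: [0.7, 0.0, 0.3]
width: 0.7
time: 10.65
position: [471.6, 262.7, 191.5]
tool_rot: [2.197, 2.243, 0.007]
wrist_force: [1.0, -0.2, -0.6]
width: 0.4
t 10.75 pos [471.5 262.7 191.3] rot [2.195 2.245 0.006] F [-0.13 -0.99 -0.08] w 0.5
(array([ 4.71297079e+02,  4.25669965e+01,  5.32666114e+01,  3.75797079e-02,
       -2.49448256e-01]), np.float64(67.20063781738281))
(array([ 4.78917678e+02,  3.60441987e+01, -9.52513711e+00,  3.00698533e-02,
       -9.55236299e-02]), np.float64(60.92969512939453))
(array([ 4.74575848e+02,  4.14494890e+01,  5.53930183e+01,  2.37409839e-02,
       -2.41961104e-01]), np.float64(168.18984985351562))
```

View pics/s6.png

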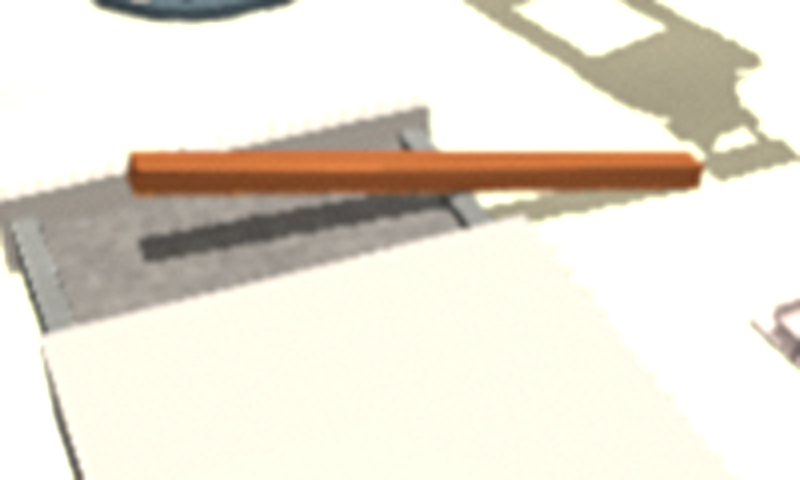

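View pics/t6.png

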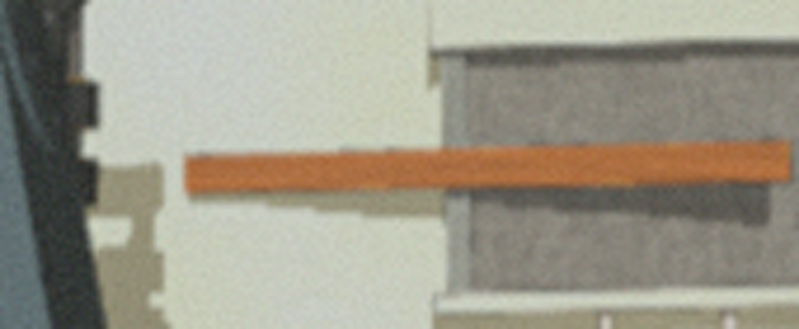

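```bash
python3 -m creep '[[0,0,-1.8,0,0,0],[0,0,-3.6,0,0,0],[0,0,-5.4,0,0,0],[0,0,-6.9,0,0,0],[0,0,-7.3,0,0,0]]';python3 -m creep '[[0,-0.2,0,0,0,0],[0,-0.4,0,0,0,0],[0,-0.6,0,0,0,0],[0,-0.75,0,0,0,0],[0,-0.85,0,0,0,0]]'
```

```text
time: 11.25
position: [468.8, 260.2, 4.8]
tool_rot: [-2.196, -2.244, 0.005]
wrist_force: [-0.8, -0.1, 0.3]
width: 0.3
time: 11.75
position: [469.9, 238.7, 6.2]
tool_rot: [-2.198, -2.245, 0.001]
wrist_force: [-0.5, 0.7, -0.4]
width: 0.2
```

```bash
python3 -m creep '[[0,-0.12,0.02,0,0,0],[0,-0.24,0.04,0,0,0],[0,-0.36,0.04,0,0,0],[0,-0.48,0.04,0,0,0],[0,-0.6,0.04,0,0,0]]';python3 - <<'E'
from fit import *
im=arm.capture("scene");crop(im,(200,400,150,270),4,"pics/s7.png");st()
E
```

```text
time: 12.25
position: [469.8, 223.7, 7.1]
tool_rot: [-2.197, -2.245, 0.001]
wrist_force: [-0.2, 3.8, -0.5]
width: 0.5
t 12.3 pos [469.7 223.2   7. ] rot [-2.197e+00 -2.245e+00  2.000e-03] F [-0.3   1.97  0.06] w 0.1
```

View pics/s7.png

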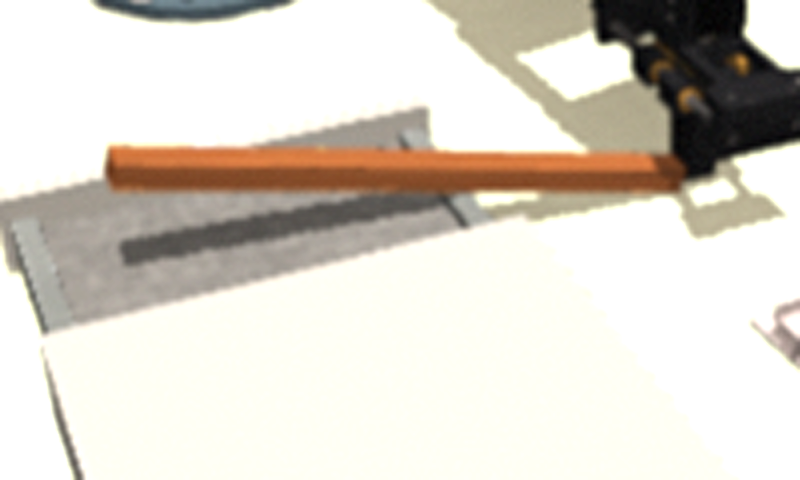

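Bar is still held tilted by the finger; release and watch.

```bash
python3 -m creep '[[0,0.1,0,0,0,0],[0,0.3,0,0,0,0],[0,0.6,0,0,0,0],[0,0.9,0,0,0,0],[0,0.9,0,0,0,0]]';python3 -m creep '[[0,0,0,0,0,0],[0,0,0,0,0,0],[0,0,0,0,0,0],[0,0,0,0,0,0],[0,0,0,0,0,0]]';python3 - <<'E'
from fit import *
im=arm.capture("scene");crop(im,(200,400,150,270),4,"pics/s8.png");st()
E
```

```text
time: 12.8
position: [469.8, 246.8, 7.1]
tool_rot: [-2.196, -2.246, 0.001]
wrist_force: [-0.0, -0.2, 1.0]
width: 0.3
time: 13.3
position: [469.8, 246.6, 7.1]
tool_rot: [-2.196, -2.246, 0.001]
wrist_force: [0.3, 0.3, 0.5]
width: 0.5
t 13.35 pos [469.8 246.7   7.1] rot [-2.196e+00 -2.246e+00  1.000e-03] F [ 0.39 -0.26 -0.14] w 0.5
```

View pics/s8.png

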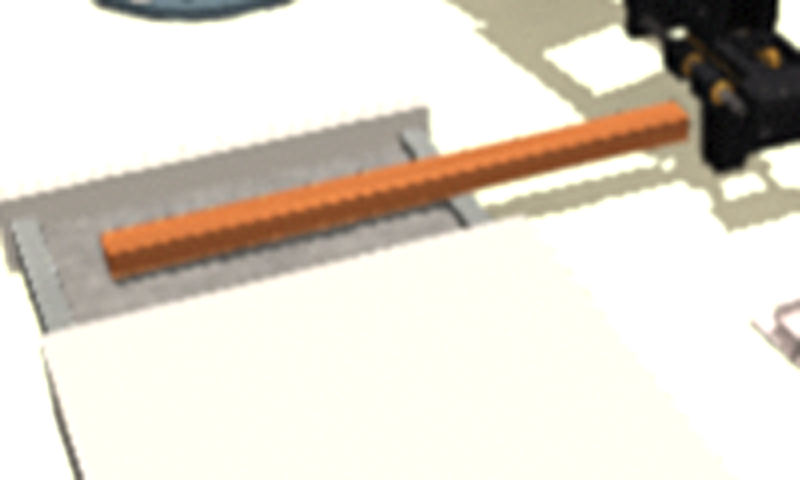

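```bash
python3 -m creep '[[0,0.5,0,0,0,0],[0,1,0,0,0,0],[0,1,0,0,0,0],[0,1,0,0,0,0],[0,1,0,0,0,0]]';python3 - <<'E'
from fit import *
im=arm.capture("scene");crop(im,(200,400,150,270),4,"pics/s9.png");im2=arm.capture("top");crop(im2,(230,400,190,260),4.7,"pics/t9.png");st()
cv2.imwrite("pics/scene9.png",im[:,:,::-1]);cv2.imwrite("pics/top9.png",im2[:,:,::-1])
for c in ({"scene":im},{"top":im2},{"scene":im,"top":im2}): print(fitbar(c,[474,24,49,.021,.01],(0,1,2,3,4)))
# reference: initial level
s0=np.ascontiguousarray(cv2.imread("pics/scene0.png")[:,:,::-1]);t0=np.ascontiguousarray(cv2.imread("pics/top0.png")[:,:,::-1])
for c in ({"scene":s0},{"scene":s0,"top":t0}): print("ref",fitbar(c,[474,-62,49,.021,.01],(0,1,2,3,4)))
E
```

```text
time: 13.85
position: [469.6, 271.7, 6.9]
tool_rot: [-2.196, -2.246, 0.002]
wrist_force: [-0.9, -0.2, 0.2]
width: 0.6
t 13.95 pos [469.7 271.5   7. ] rot [-2.196e+00 -2.246e+00  2.000e-03] F [-0.65 -0.04  0.52] w 0.4
(array([4.74130432e+02, 2.45042463e+01, 4.92654115e+01, 5.57411926e-02,
       1.52750904e-02]), np.float64(53.41438293457031))
(array([4.76675125e+02, 2.30066283e+01, 2.83035307e+01, 1.92084213e-02,
       3.07077027e-02]), np.float64(77.18473815917969))
(array([4.75293899e+02, 2.37609042e+01, 4.99228983e+01, 1.80566498e-02,
       3.95660296e-02]), np.float64(150.19247436523438))
ref (array([ 4.74360368e+02, -6.17809061e+01,  5.00397391e+01,  2.13762636e-02,
       -7.76808267e-04]), np.float64(59.29472732543945))
ref (array([ 4.74878261e+02, -6.24883490e+01,  5.03945356e+01,  2.28606681e-02,
       -2.42314278e-03]), np.float64(143.23593139648438))
```

View pics/s9.png

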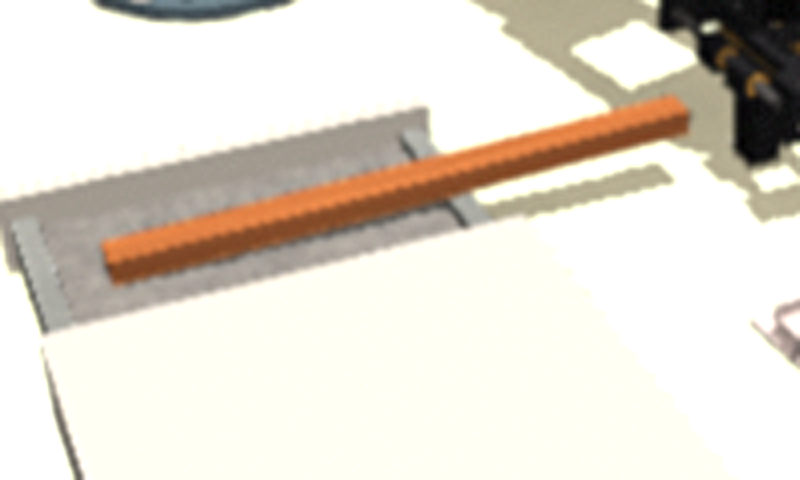

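View pics/t9.png

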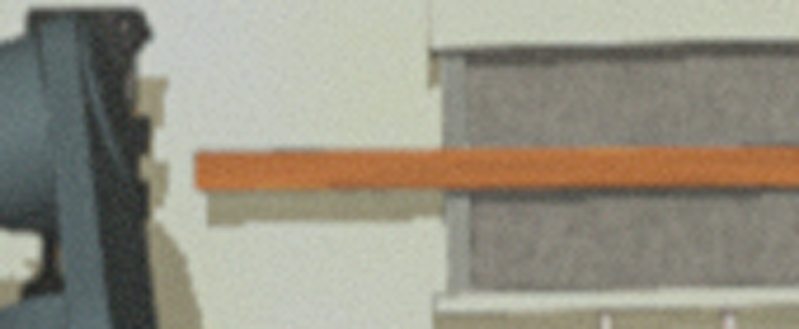

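```bash
cat >> fit.py <<'E'
def fit2(ims,p0,excl={},free=(0,1,2,3,4),side=None):
    """excl[c]=(umin,umax) columns kept"""
    p0=np.array(p0,float); free=list(free); dims=np.array([24,380,18.]); data=[]
    for c,im in ims.items():
        uv=proj(box(p0,dims),c); a=uv.min(0).astype(int)-20; b=uv.max(0).astype(int)+20
        a=np.maximum(a,0); b=np.minimum(b,[640,400])
        lo,hi=excl.get(c,(0,640)); a[0]=max(a[0],lo); b[0]=min(b[0],hi); w=(a[0],b[0],a[1],b[1])
        m=omask(im)[w[2]:w[3],w[0]:w[1]].astype(np.float32); data.append((c,w,cv2.GaussianBlur(m,(3,3),.6)))
    sc=np.array([1,1,1,.005,.005])
    def pp(q): p=p0.copy(); p[free]+=q*sc[free]; return p
    def cost(q): return sum(((hullmask(box(pp(q),dims),c,w)-m)**2).sum() for c,w,m in data)
    x=np.zeros(len(free))
    for s in(6,4,2): x=(r:=minimize(cost,x,method="Nelder-Mead",options=dict(initial_simplex=np.vstack([x,x+np.eye(len(free))*s]),xatol=.02,fatol=.02,maxiter=500))).x
    return pp(x).round(4),round(r.fun,1)
def load(f): return np.ascontiguousarray(cv2.imread(f"pics/{f}.png")[:,:,::-1])
E
python3 - <<'E'
from fit import *
p=[474,24,49.5,.021,.02]
for n,ex in (("4",{"scene":(246,640),"top":(0,380)}),("9",{"scene":(246,640),"top":(0,380)}),("9",{})):
    ims={"scene":load("scene"+n),"top":load("top"+n)}
    print(n,fit2(ims,p,ex,(0,1,3,4)),fit2(ims,p,ex),fit2({"scene":ims["scene"]},p,ex,(0,1,4)))
E
```

```text
Traceback (most recent call last):
  File "fit.py", line 57, in fit2
    for s in(6,4,2): x=(r:=minimize(cost,x,method="Nelder-Mead",options=dict(initial_simplex=np.vstack([x,x+np.eye(len(free))*s]),xatol=.02,fatol=.02,maxiter=500))).x
                           ~~~~~~~~^^^^^^^^^^^^^^^^^^^^^^^^^^^^^^^^^^^^^^^^^^^^^^^^^^^^^^^^^^^^^^^^^^^^^^^^^^^^^^^^^^^^^^^^^^^^^^^^^^^^^^^^^^^^^^^^^^^^^^^^^^^^^^^^
  File "fit.py", line 55, in cost
    def cost(q): return sum(((hullmask(box(pp(q),dims),c,w)-m)**2).sum() for c,w,m in data)
                        ~~~^^^^^^^^^^^^^^^^^^^^^^^^^^^^^^^^^^^^^^^^^^^^^^^^^^^^^^^^^^^^^^^^
  File "fit.py", line 55, in <genexpr>
    def cost(q): return sum(((hullmask(box(pp(q),dims),c,w)-m)**2).sum() for c,w,m in data)
                              ~~~~~~~~^^^^^^^^^^^^^^^^^^^^^
  File "fit.py", line 15, in hullmask
    uv=(proj(P,c)-[x0,y0]+.5)*ss-.5
        ~~~~^^^^^
  File "h.py", line 6, in proj
    k,f=cam(c); P=np.atleast_2d(P).astype(float); M=k["world_to_cam"]
        ~~~^^^
  File "h.py", line 4, in cam
    k=arm.calibration(c); f=200/np.tan(np.radians(k["fov_y"])/2); return k,f
ValueError: time passes only in moves, steps and waits
```

```bash
python3 - <<'E'
import pickle
from cell import arm
pickle.dump({c:arm.calibration(c) for c in("scene","top")},open("cal.pkl","wb")); print(arm.read_state()["time"])
s=open("h.py").read().replace("k=arm.calibration(c)","k=CAL[c]").replace("from cell import arm","from cell import arm\nimport pickle\nCAL=pickle.load(open('cal.pkl','rb'))")
open("h.py","w").write(s)
E
python3 - <<'E'
from fit import *
p=[474,24,49.5,.021,.02]
for n,ex in (("4",{"scene":(246,640),"top":(0,380)}),("9",{"scene":(246,640),"top":(0,380)}),("9",{})):
    ims={"scene":load("scene"+n),"top":load("top"+n)}
    print(n,fit2(ims,p,ex,(0,1,3,4)),fit2(ims,p,ex),fit2({"scene":ims["scene"]},p,ex,(0,1,4)))
E
```

```text
13.95
4 (array([4.749866e+02, 2.315730e+01, 4.950000e+01, 1.530000e-02,
       2.500000e-02]), np.float64(143.9)) (array([4.752434e+02, 2.311490e+01, 5.008760e+01, 1.720000e-02,
       2.520000e-02]), np.float64(143.9)) (array([4.742923e+02, 2.336020e+01, 4.950000e+01, 2.100000e-02,
       2.290000e-02]), np.float64(59.6))
9 (array([4.751553e+02, 2.126390e+01, 4.950000e+01, 1.390000e-02,
       4.430000e-02]), np.float64(123.2)) (array([4.751952e+02, 2.090060e+01, 4.976690e+01, 1.420000e-02,
       4.390000e-02]), np.float64(122.8)) (array([4.747722e+02, 2.176620e+01, 4.950000e+01, 2.100000e-02,
       3.980000e-02]), np.float64(51.8))
9 (array([4.749696e+02, 2.328460e+01, 4.950000e+01, 2.220000e-02,
       3.610000e-02]), np.float64(151.8)) (array([4.750873e+02, 2.373510e+01, 4.970060e+01, 2.050000e-02,
       3.810000e-02]), np.float64(150.2)) (array([4.746204e+02, 2.374930e+01, 4.950000e+01, 2.100000e-02,
       3.840000e-02]), np.float64(57.8))
```

```bash
python3 -m creep '[[0,0.2,1.8,0,0,0],[0,0.2,3.6,0,0,0],[0,0.2,5.4,0,0,0],[0,-0.8,6.6,0,0,0],[0,-2.6,7,0,0,0]]';python3 -m creep '[[0,-1.9,0,0,0,0],[0,-3.8,0,0,0,0],[0,-5.7,0,0,0,0],[0.1,-7.6,0,0,0,0],[0.2,-9.5,0,0,0,0]]'
python3 - <<'E'
from fit import *
im=arm.capture("scene");im2=arm.capture("top");st()
cv2.imwrite("pics/scene10.png",im[:,:,::-1]);cv2.imwrite("pics/top10.png",im2[:,:,::-1])
E
```

```text
time: 14.45
position: [471.8, 207.6, 186.4]
tool_rot: [2.19, 2.247, 0.008]
wrist_force: [0.3, -0.1, -0.8]
width: 0.1
time: 14.95
position: [476.4, -32.0, 186.7]
tool_rot: [2.19, 2.246, 0.009]
wrist_force: [1.1, -0.3, -0.7]
width: 0.1
t 15.05 pos [477.1 -35.3 186.8] rot [2.197 2.238 0.007] F [0.31 0.7  0.21] w 0.4
```

View pics/scene10.png

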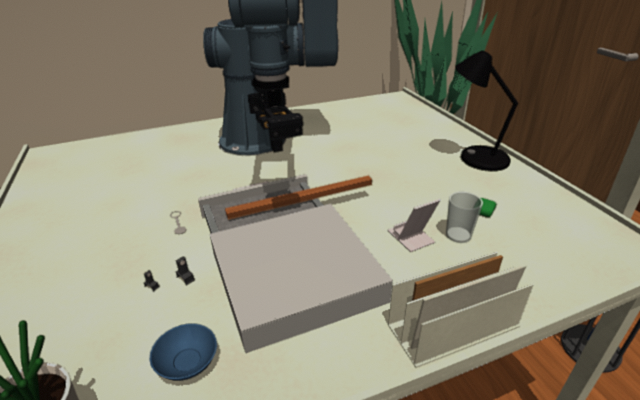

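```bash
python3 - <<'E'
from fit import *
im=load("scene10"); print(fit2({"scene":im},[474,23,49.5,.021,.04],{},(0,1,4)), fit2({"scene":im},[474,23,49.5,.021,.04],{},(0,1,3,4)))
crop(im,(275,335,175,225),12,"pics/s10c.png")
E
python3 -m creep '[[0,-1.9,0,0,0,0],[0,-3.8,0,0,0,0],[0,-5.5,0,0,0,0],[0.05,-5.95,-1,0,0,0],[0.05,-5.95,-2.8,0,0,0]]'; python3 -m creep '[[0,0,-1.4,0,0,0],[0,0,-2.4,0,0,0],[0,0,-2.8,0,0,0],[0,0,-2.95,0,0,0],[0,0,-2.95,0,0,0]]'
```

```text
(array([4.735428e+02, 2.371030e+01, 4.950000e+01, 2.100000e-02,
       7.400000e-03]), np.float64(66.0)) (array([ 4.735719e+02,  2.481380e+01,  4.950000e+01,  4.900000e-02,
       -1.070000e-02]), np.float64(60.3))
time: 15.55
position: [481.1, -187.7, 119.3]
tool_rot: [2.194, 2.228, 0.01]
wrist_force: [0.3, 0.1, 0.0]
width: 0.2
time: 16.05
position: [481.5, -187.6, 46.0]
tool_rot: [2.193, 2.228, 0.01]
wrist_force: [0.2, -0.2, 0.2]
width: 0.6
```

View pics/s10c.png

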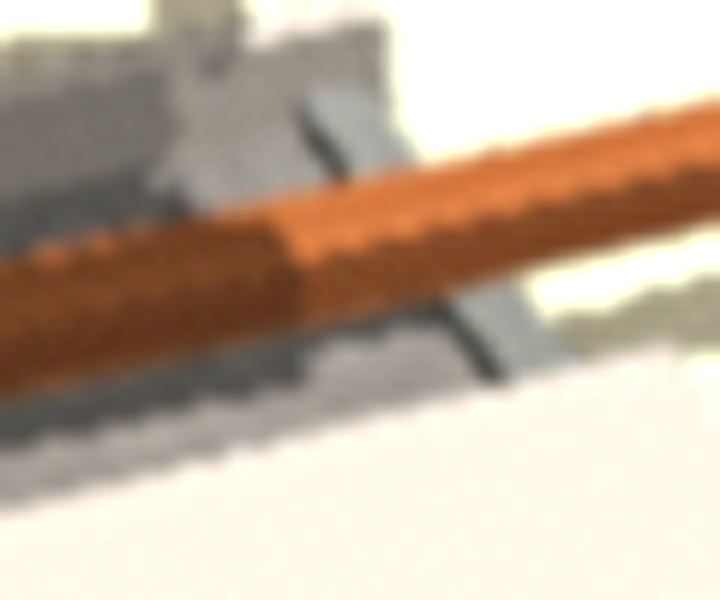

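Run:
```python
from fit import *
im=arm.capture("scene");im2=arm.capture("top");st()
cv2.imwrite("pics/scene11.png",im[:,:,::-1]);cv2.imwrite("pics/top11.png",im2[:,:,::-1]);crop(im,(200,400,150,270),4,"pics/s11.png");crop(im2,(230,400,190,260),4.7,"pics/t11.png")
ex={"scene":(250,640),"top":(0,370)}
print(fit2({"scene":im,"top":im2},[474,24,49.5,.021,.02],ex,(0,1,4)),fit2({"scene":im},[474,24,49.5,.021,.02],ex,(0,1,4)))
```

```text
t 16.15 pos [ 482.1 -188.1   46.9] rot [2.192 2.227 0.01 ] F [-0.06 -0.5  -0.89] w 0.1
(array([4.751189e+02, 2.049580e+01, 4.950000e+01, 2.100000e-02,
       2.230000e-02]), np.float64(138.5)) (array([4.746129e+02, 1.995620e+01, 4.950000e+01, 2.100000e-02,
       2.220000e-02]), np.float64(63.6))
```

View pics/s11.png

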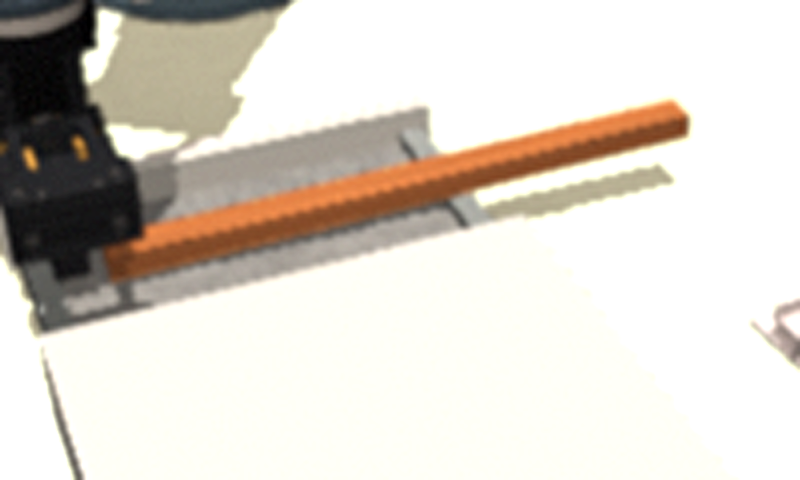

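View pics/t11.png

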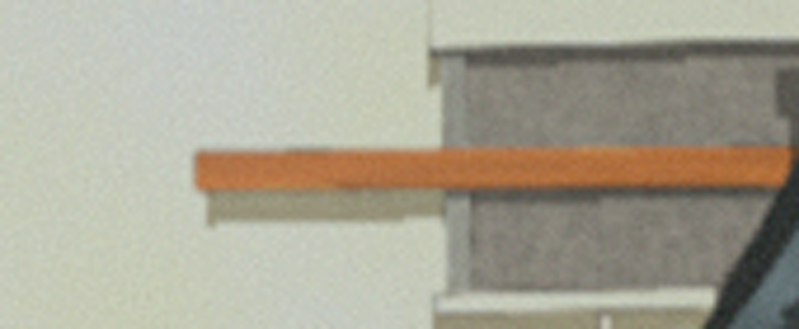

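```bash
python3 -m creep '[[0,0,1.4,0,0,0],[0,-0.5,2.8,0,0,0],[0,-1.5,3.5,0,0,0],[0,-3,3.5,0,0,0],[0,-4,3.5,0,0,0]]'
python3 - <<'E'
from fit import *
im=arm.capture("scene");im2=arm.capture("top");st()
cv2.imwrite("pics/scene12.png",im[:,:,::-1]);cv2.imwrite("pics/top12.png",im2[:,:,::-1]);crop(im,(200,400,150,270),4,"pics/s12.png");crop(im2,(230,420,190,260),4.2,"pics/t12.png")
p=[474,24,49.5,.021,.02]
print(fit2({"scene":im,"top":im2},p,{},(0,1,4)),fit2({"scene":im},p,{},(0,1,4)),fit2({"scene":im,"top":im2},p,{},(0,1,3,4)),fit2({"scene":im,"top":im2},p,{},(0,1,2,3,4)))
E
```

```text
time: 16.65
position: [483.4, -290.9, 137.6]
tool_rot: [2.188, 2.223, 0.01]
wrist_force: [0.8, 0.6, -0.0]
width: 0.3
t 16.75 pos [ 482.8 -291.7  136.7] rot [2.192 2.22  0.01 ] F [-0.3   0.8   0.97] w 0.4
(array([4.749967e+02, 2.395970e+01, 4.950000e+01, 2.100000e-02,
       3.600000e-03]), np.float64(159.6)) (array([4.736899e+02, 2.407730e+01, 4.950000e+01, 2.100000e-02,
       7.200000e-03]), np.float64(65.5)) (array([4.746199e+02, 2.428820e+01, 4.950000e+01, 2.460000e-02,
       3.000000e-03]), np.float64(156.7)) (array([4.753007e+02, 2.393510e+01, 5.034490e+01, 2.100000e-02,
       6.700000e-03]), np.float64(154.4))
```

View pics/s12.png

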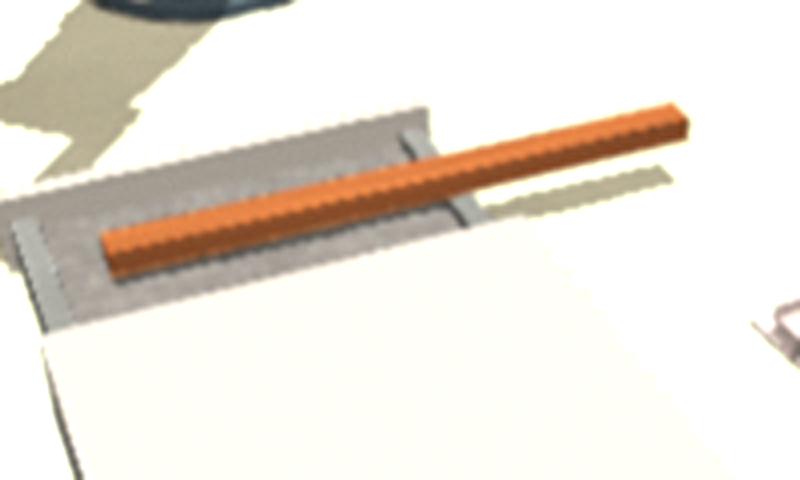

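View pics/t12.png

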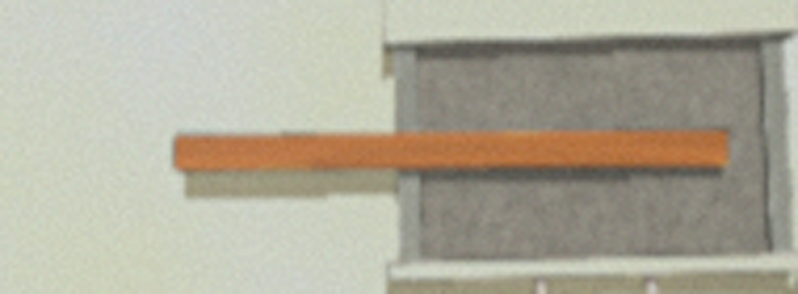

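```bash
cat > hf.py <<'E'
from fit import *
parts=[((10,20,36),(0,0,0)),((34,22,8),(0,0,-22)),((3,22,14),(15.5,0,-33)),((3,22,14),(-15.5,0,-33))]
C=np.array([[i,j,k] for i in(-.5,.5) for j in(-.5,.5) for k in(-.5,.5)])
def hmask(p,c,w,s=1.):
    x,y,z,yaw=p; m=0
    for d,o in parts:
        P=R.from_euler("z",yaw).apply((C*d+o)*s)+[x,y,z]
        m=np.maximum(m,hullmask(P,c,w))
    return m
def fith(ims,p0,free=(0,1,3),half=18,thr={"scene":95,"top":75}):
    data=[]; p0=np.array(p0,float); free=list(free)
    for c,im in ims.items():
        u,v=proj(p0[:3],c)[0].round().astype(int); w=(u-half,u+half,v-half,v+half)
        g=im[w[2]:w[3],w[0]:w[1]].max(2).astype(float)
        bg=np.median(g); dk=np.percentile(g,3); T=thr[c]
        m=np.clip((bg-g)/(bg-dk),0,1); m=(g<T).astype(np.float32) if T else m
        data.append((c,w,cv2.GaussianBlur(m.astype(np.float32),(3,3),.6)))
    sc=np.array([1,1,1,.05])
    def pp(q): p=p0.copy(); p[free]+=q*sc[free]; return p
    def cost(q): return sum(((hmask(pp(q),c,w)-m)**2).sum() for c,w,m in data)
    best=None
    for y0 in np.arange(-1.5,1.6,.3) if 3 in free else [0]:
        x=np.zeros(len(free)); 
        if 3 in free: x[free.index(3)]=y0/.05
        r=minimize(cost,x,method="Nelder-Mead",options=dict(initial_simplex=np.vstack([x,x+np.eye(len(free))*4]),xatol=.05,fatol=.01))
        if best is None or r.fun<best.fun: best=r
    return pp(best.x).round(3),best.fun
E
python3 - <<'E'
from hf import *
s0,t0=load("scene0"),load("top0")
p0=[612,-285,40,0]
for ims in({"scene":s0},{"top":t0},{"scene":s0,"top":t0}): print(fith(ims,p0))
u,v=proj(p0[:3],"top")[0].round().astype(int); print(t0[v-6:v+7,u-8:u+9].max(2))
E
```

```text
(array([ 6.17913e+02, -2.80848e+02,  4.00000e+01,  3.00000e-01]), np.float64(27.557640075683594))
(array([ 612.778, -278.975,   40.   ,   -2.662]), np.float64(16.762123107910156))
(array([ 6.14076e+02, -2.80858e+02,  4.00000e+01,  3.81000e-01]), np.float64(53.40890884399414))
[[125 127 121 120 118 110 118 127 123 124 124 123 124 123 122 121 121]
 [121 115 101  92  91  85 105 124 124 117 120 126 124 124 122 125 120]
 [103  89  71  61  64  61  90 116 118 105 103 117 125 124 122 124 122]
 [ 71  59  56  56  56  57  73  88  94  72  74 102 122 124 123 122 124]
 [ 53  54  57  57  54  56  62  68  71  58  57  86 119 122 122 123 123]
 [ 56  56  58  54  52  54  57  59  57  55  59  86 119 127 122 124 122]
 [ 65  58  50  49  42  46  55  56  55  65  90 110 121 123 122 120 122]
 [ 83  54  43  37  37  41  48  49  63  84 110 123 125 123 125 124 123]
 [ 90  64  40  41  35  39  45  50  57  84 118 123 126 124 123 123 122]
 [ 92  77  52  38  42  43  40  41  49  69 102 121 125 125 124 122 124]
 [ 98  89  65  42  45  44  47  49  52  62  90 119 124 124 122 124 121]
 [100  93  82  52  44  46  44  43  54  68 102 124 125 124 120 125 121]
 [100  98  88  62  45  47  47  50  58  85 118 126 122 122 122 125 124]]
```

Run:
```python
from hf import *
s0,t0=load("scene0"),load("top0")
out=[]
for yaw in(.25,.38,.5):
  row=[]
  for c,im,xy in(("scene",s0,(616.5,-281)),("top",t0,(613.5,-280))):
    u,v=proj([615,-281,40],c)[0].round().astype(int); a=im[v-18:v+18,u-18:u+18,::-1]; a=cv2.resize(a,(360,360),interpolation=cv2.INTER_CUBIC)
    for d,o in parts[:2]:
        P=R.from_euler("z",yaw).apply(C*d+o)+[*xy,40]; q=((proj(P,c)-[u-18,v-18]+.5)*10).astype(int)
        for i in range(8):
            for j in range(i):
                if (C[i]!=C[j]).sum()==1: cv2.line(a,tuple(q[i].tolist()),tuple(q[j].tolist()),(0,0,255) if o[2]==0 else (0,255,0),1)
    row.append(a)
  out.append(np.vstack(row))
im=np.hstack(out); im=cv2.resize(im,None,fx=.72,fy=.72); cv2.imwrite("pics/hov.png",im)
```

```text
(no output)
```

View pics/hov.png

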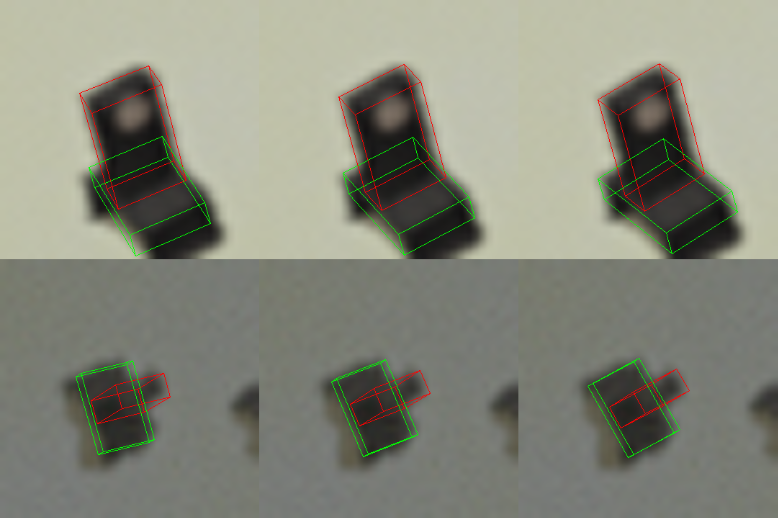

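```bash
python3 -m creep '[[1.1,0.1,0.2,0,0,1],[2.2,0.2,0.4,0,0,2],[3.3,0.3,0.4,0,0,3],[4.4,0.4,0.4,0,0,4],[5.3,0.45,0.4,0,0,4.9]]' 50; python3 -m creep '[[0,0,0,0,0,0],[0,0,0,0,0,0],[0,0,0,0,0,0],[0,0,0,0,0,0],[0,0,0,0,0,0]]'
python3 - <<'E'
from fit import *
im=arm.capture("scene");st();crop(im,(110,260,180,310),5,"pics/s13.png")
E
```

```text
time: 17.25
position: [617.0, -279.0, 147.7]
tool_rot: [1.665, 2.639, 0.017]
wrist_force: [-0.2, -1.1, -0.1]
width: 38.4
time: 17.75
position: [616.3, -279.1, 147.9]
tool_rot: [1.667, 2.638, 0.017]
wrist_force: [-0.3, 0.5, 0.4]
width: 44.0
t 17.8 pos [ 616.5 -279.2  147.9] rot [1.667 2.638 0.017] F [ 0.18  0.59 -0.16] w 43.9
```

View pics/s13.png

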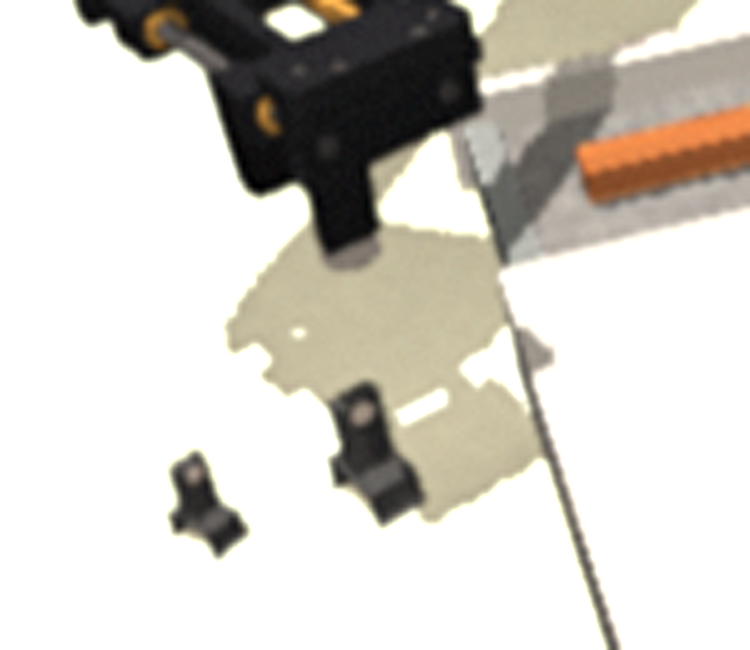

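```bash
python3 -m creep '[[0,0,-1.2,0,0,0],[0,0,-2.4,0,0,0],[0,0,-3.4,0,0,0],[0,0,-4.2,0,0,0],[0,0,-4.8,0,0,0]]'
python3 - <<'E'
from fit import *
im=arm.capture("scene");st();crop(im,(130,230,210,300),7,"pics/s14.png");im=arm.capture("top");crop(im,(400,480,150,210),8,"pics/t14.png")
E
```

```text
time: 18.3
position: [615.5, -279.0, 26.3]
tool_rot: [1.668, 2.639, 0.017]
wrist_force: [-0.8, 0.1, 0.0]
width: 44.0
t 18.35 pos [ 614.4 -278.2   24. ] rot [1.67  2.642 0.017] F [-2.57  1.31 -2.01] w 44.0
```

View pics/s14.png

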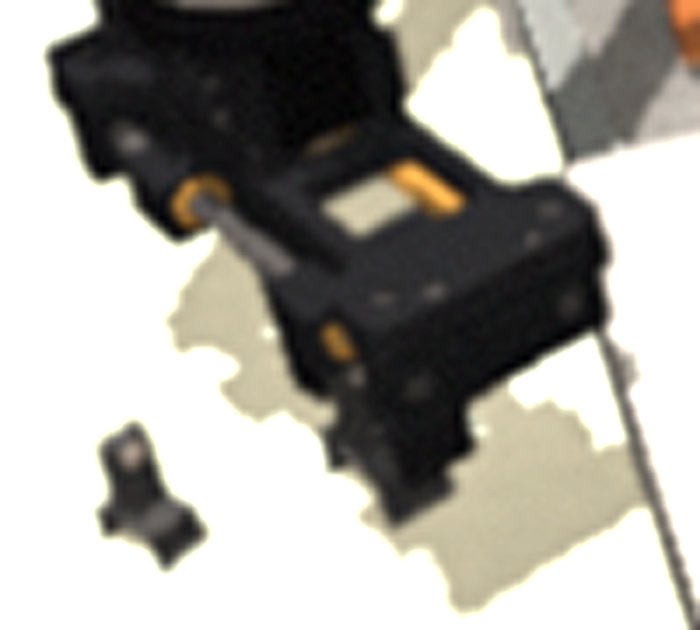

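View pics/t14.png

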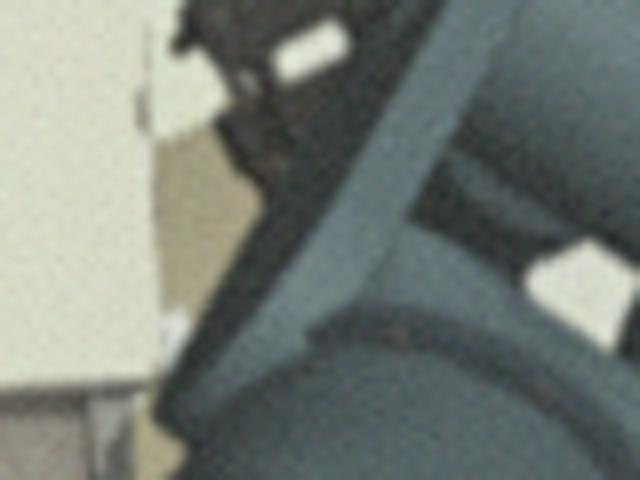

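```bash
python3 -m creep '[[0,0,0.06,0,0,0],[0,0,0.06,0,0,0],[0,0,0.06,0,0,0],[0,0,0.06,0,0,0],[0,0,0.06,0,0,0]]' 0;python3 -m creep '[[0,0,0,0,0,0],[0,0,0,0,0,0],[0,0,0,0,0,0],[0,0,0,0,0,0],[0,0,0,0,0,0]]'
```

```text
time: 18.9
position: [615.1, -278.7, 27.7]
tool_rot: [1.669, 2.641, 0.017]
wrist_force: [-1.9, -0.4, 2.9]
width: 9.7
time: 19.4
position: [615.2, -278.8, 27.9]
tool_rot: [1.669, 2.64, 0.017]
wrist_force: [-0.5, 0.1, 1.0]
width: 9.7
```

```bash
python3 -m creep '[[0,0,0.6,0,0,0],[0,0,1.8,0,0,0],[0,0,3.2,0,0,0],[0,0,4.6,0,0,0],[0,0,5.2,0,0,0]]';python3 -m creep '[[-0.5,1.3,0,0,0,-0.5],[-1,2.6,0,0,0,-1],[-1.6,3.9,0,0,0,-1.6],[-2.2,5.2,0,0,0,-2.2],[-2.8,6.6,0,0,0,-2.8]]';python3 -m creep '[[-0.6,1.4,0,0,0,-0.5],[-1.2,2.8,0,0,0,-1],[-1.8,4.2,0,0,0,-1.5],[-2.4,5.6,0,0,0,-2],[-2.7,6.5,0,0,0,-2]]';python3 - <<'E'
from fit import *
im=arm.capture("scene");im2=arm.capture("top");st()
cv2.imwrite("pics/scene15.png",im[:,:,::-1]);cv2.imwrite("pics/top15.png",im2[:,:,::-1]);crop(im,(200,400,110,250),4,"pics/s15.png")
E
```

```text
time: 19.9
position: [616.9, -279.8, 163.0]
tool_rot: [1.665, 2.635, 0.017]
wrist_force: [0.4, -0.6, 0.4]
width: 9.5
time: 20.4
position: [545.7, -113.6, 162.5]
tool_rot: [1.977, 2.41, 0.012]
wrist_force: [0.2, 0.4, -0.0]
width: 9.7
time: 20.9
position: [476.3, 51.1, 162.0]
tool_rot: [2.18, 2.229, 0.007]
wrist_force: [-0.2, 0.2, -0.7]
width: 10.1
t 21.0 pos [476.5  51.4 162.1] rot [2.176 2.233 0.007] F [-0.38 -0.05 -0.65] w 10.1
```

View pics/s15.png

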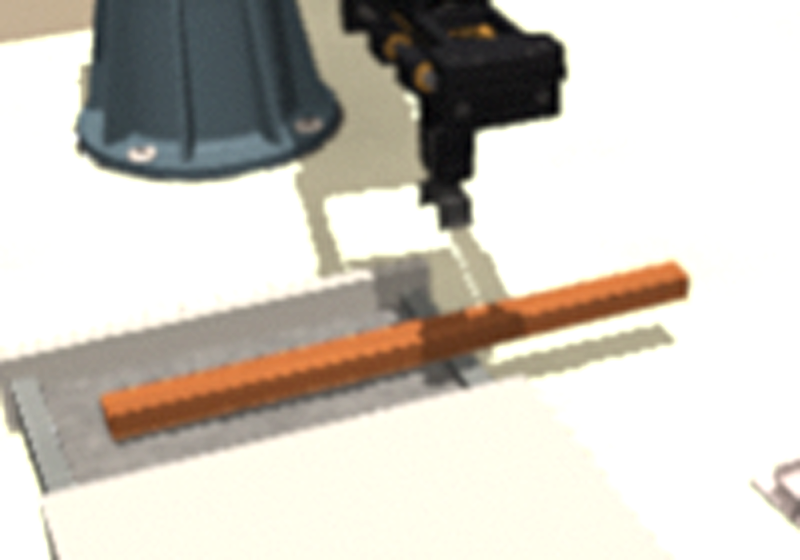

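View pics/top15.png

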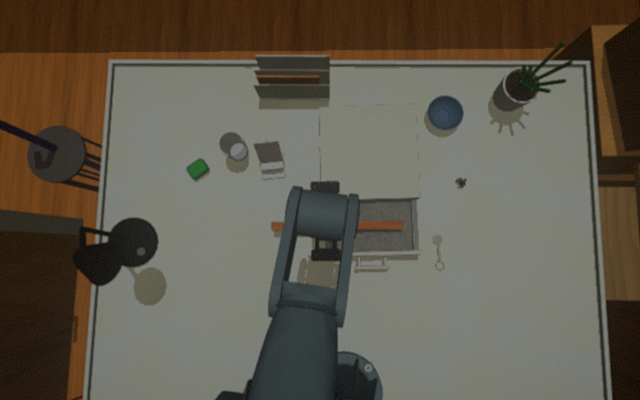

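```bash
python3 -m creep '[[-0.05,0.1,-0.6,0,0,0],[-0.08,0.1,-1.2,0,0,0],[-0.08,0.1,-1.8,0,0,0],[-0.08,0.1,-2.3,0,0,0],[-0.08,0.1,-2.5,0,0,0]]';python3 - <<'E'
from fit import *
im=arm.capture("scene");im2=arm.capture("top");st()
cv2.imwrite("pics/scene16.png",im[:,:,::-1]);cv2.imwrite("pics/top16.png",im2[:,:,::-1]);crop(im,(275,355,150,220),10,"pics/s16.png")
E
```

```text
time: 21.5
position: [473.8, 53.4, 98.2]
tool_rot: [2.178, 2.233, 0.005]
wrist_force: [-0.8, -0.6, -0.8]
width: 9.5
t 21.6 pos [474.1  53.5  98.8] rot [2.178 2.233 0.006] F [ 0.8   0.55 -0.85] w 9.4
```

View pics/s16.png

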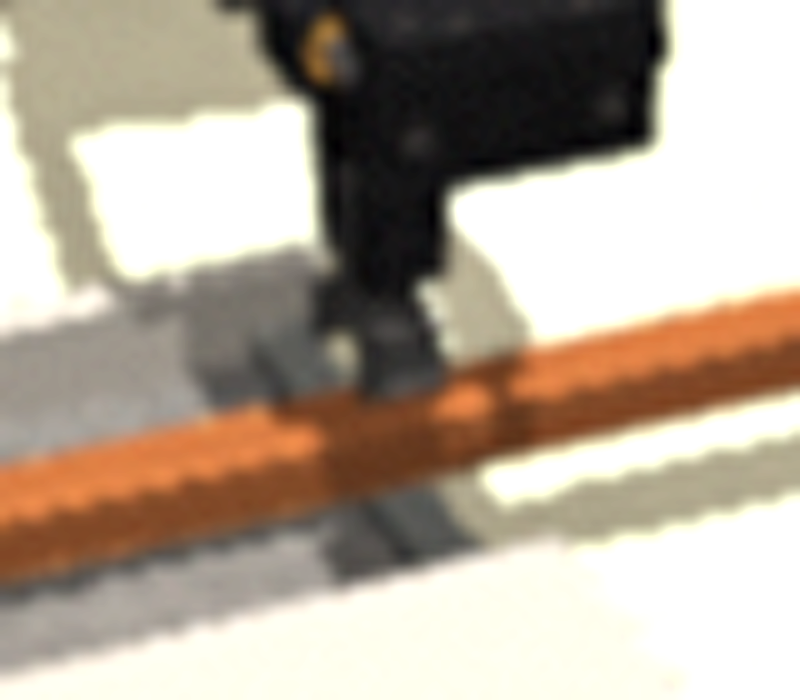

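```bash
cat > ov.py <<'E'
from hf import *
def ov(im,c,box_,sc,fn,hp,bp,side):
    x0,x1,y0,y1=box_
    a=cv2.convertScaleAbs(cv2.resize(im[y0:y1,x0:x1,::-1],None,fx=sc,fy=sc,interpolation=cv2.INTER_CUBIC),alpha=1.3)
    def L(P,Q,col):
        q=((proj([P,Q],c)-[x0,y0]+.5)*sc*16).astype(int); cv2.line(a,tuple(q[0].tolist()),tuple(q[1].tolist()),col,1,cv2.LINE_AA,4)
    def B(P,col):
        for i in range(8):
            for j in range(i):
                if (C[i]!=C[j]).sum()==1: L(P[i],P[j],col)
    for d,o in parts[1:]: B(R.from_euler("z",hp[3]).apply(C*d+o)+hp[:3],(0,255,0))
    B(box(bp,np.array([24,380,18.])),(255,0,0))
    for e in(-8,8):
        L([430,side+e-45*.021,40],[535,side+e+60*.021,40],(0,0,255))
    cv2.imwrite(fn,a)
E
python3 - <<'E'
from ov import *
im=load("scene16")
ov(im,"scene",(275,355,150,220),10,"pics/ov16.png",[474,53.5,110.9,.021],[474.5,24,49,.021,0],54)
E
```

```text
(no output)
```

View pics/ov16.png

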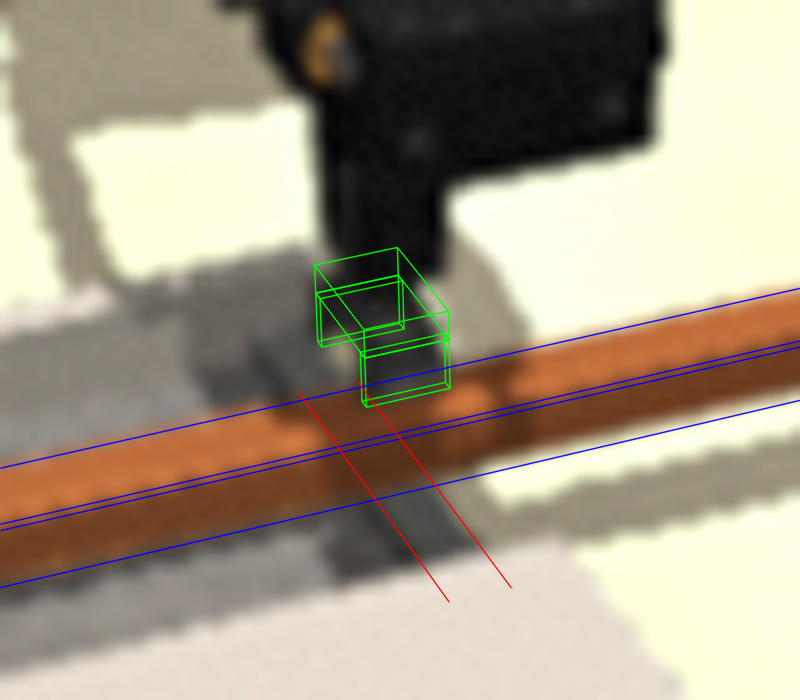

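Run:
```python
from hf import *
im=load("scene16"); w=(300,330,180,194)
a=im[w[2]:w[3],w[0]:w[1]].astype(int)
dark=((a.max(2)<75)&((a[...,0]-a[...,2])<25)).astype(np.float32)
for r in dark.astype(int): print("".join(".#"[v] for v in r))
m=cv2.GaussianBlur(dark,(3,3),.6)
def mod(x,y,z=110.9,yaw=.021):
    o_=0
    for d,o in parts[1:]: o_=np.maximum(o_,hullmask(R.from_euler("z",yaw).apply(C*d+o)+[x,y,z],"scene",w))
    return o_
for z in(109.9,110.9,111.9):
    r=min(((((mod(x,y,z)-m)**2).sum(),x,y) for x in np.arange(464,482,1) for y in np.arange(46,62,1))); print(z,r)
for zb in (48.5,49,50): print(zb,fit2({"scene":load("scene12")},[474,24,zb,.021,0],{},(0,1)))
print(fit2({"scene":load("scene0")},[474,-62,49,.021,0],{},(0,1)))
```

```text
.....############.............
.....#############............
...###############............
###################...........
########..#########...........
#######....########...........
########...#########..........
#########.#########...........
###################...........
######.....#####..............
..............................
..............................
..............................
..............................
109.9 (np.float32(49.724667), np.int64(471), np.int64(51))
110.9 (np.float32(49.578552), np.int64(473), np.int64(50))
111.9 (np.float32(49.686825), np.int64(475), np.int64(50))
48.5 (array([4.726953e+02, 2.433490e+01, 4.850000e+01, 2.100000e-02,
       0.000000e+00]), np.float64(69.8))
49 (array([4.735048e+02, 2.426160e+01, 4.900000e+01, 2.100000e-02,
       0.000000e+00]), np.float64(71.2))
50 (array([4.750593e+02, 2.377450e+01, 5.000000e+01, 2.100000e-02,
       0.000000e+00]), np.float64(73.9))
(array([ 4.725789e+02, -6.253340e+01,  4.900000e+01,  2.100000e-02,
        0.000000e+00]), np.float64(56.5))
```

```bash
python3 - <<'E'
from h import *
q=np.array([[455,305],[508,375],[308,100],[352,180],[518,285],[568,362],[375,95],[415,160]])/12+[275,175]-.46
P=unproj(q,40,"scene"); print(P.round(1)); print((P[:,1]-(P[:,0]-475)*.025).round(1))
E
python3 - <<'E'
from fit import *
im=load("scene12"); crop(im,(275,335,175,225),12,"pics/s12c.png")
E
```

```text
[[488.7  46.4  40. ]
 [517.2  47.5  40. ]
 [398.5  44.6  40. ]
 [434.1  42.6  40. ]
 [486.6  61.2  40. ]
 [517.4  60.5  40. ]
 [402.1  59.   40. ]
 [431.5  58.   40. ]]
[46.1 46.5 46.5 43.7 60.9 59.4 60.8 59.1]
```

View pics/s12c.png

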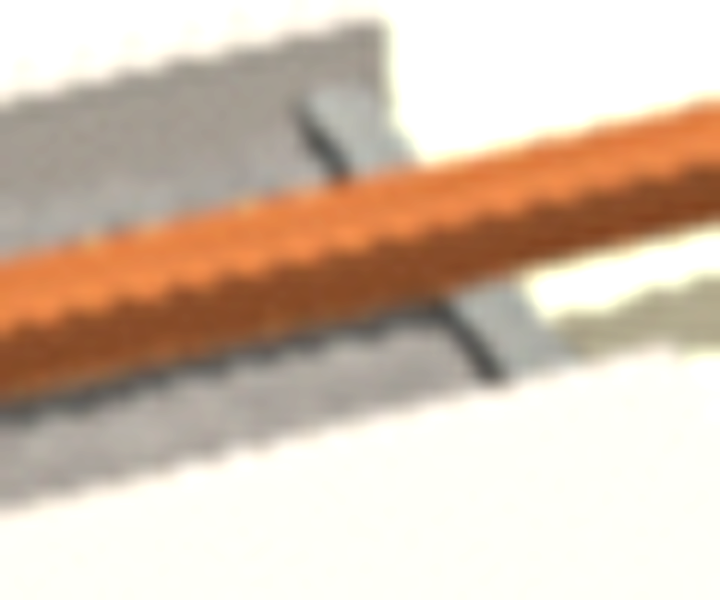

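```bash
python3 -m creep '[[0,0.09,-0.15,0,0,0],[0,0.09,-0.3,0,0,0],[0,0.09,-0.45,0,0,0],[0,0.09,-0.5,0,0,0],[0,0.09,-0.5,0,0,0]]';python3 -m creep '[[0,0,-0.08,0,0,0],[0,0,-0.16,0,0,0],[0,0,-0.24,0,0,0],[0,0,-0.3,0,0,0],[0,0,-0.3,0,0,0]]';python3 - <<'E'
from fit import *
im=arm.capture("scene");st()
cv2.imwrite("pics/scene17.png",im[:,:,::-1]);crop(im,(265,375,140,220),7,"pics/s17.png")
E
```

```text
time: 22.1
position: [474.0, 55.8, 86.2]
tool_rot: [2.178, 2.233, 0.006]
wrist_force: [0.4, -0.0, -0.9]
width: 9.2
time: 22.6
position: [473.8, 55.9, 78.4]
tool_rot: [2.178, 2.234, 0.005]
wrist_force: [-0.7, 0.3, -1.2]
width: 9.7
t 22.65 pos [473.9  55.8  78.5] rot [2.178 2.234 0.005] F [ 0.34  0.02 -1.31] w 9.7
```

View pics/s17.png

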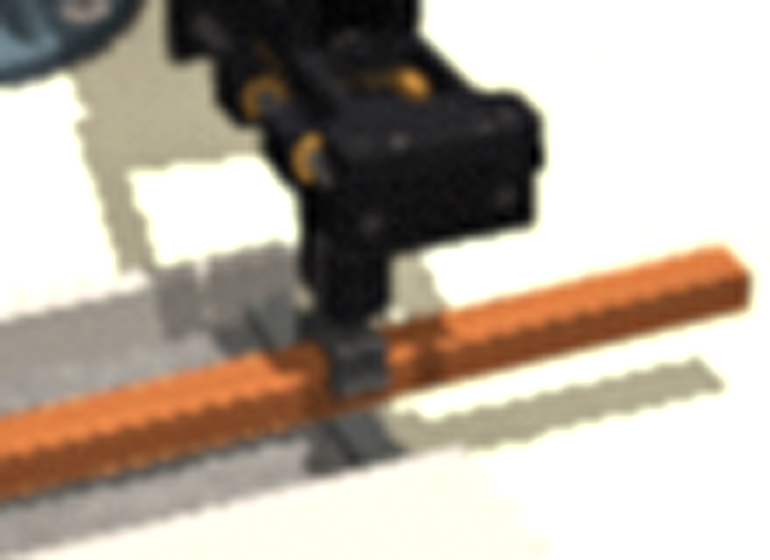

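```bash
python3 -m creep '[[0,0,-0.04,0,0,0],[0,0,-0.08,0,0,0],[0,0,-0.12,0,0,0],[0,0,-0.16,0,0,0],[0,0,-0.18,0,0,0]]';python3 -m creep '[[0,0,-0.02,0,0,0],[0,0,-0.04,0,0,0],[0,0,-0.06,0,0,0],[0,0,-0.06,0,0,0],[0,0,-0.06,0,0,0]]'
```

```text
time: 23.15
position: [473.8, 55.8, 73.9]
tool_rot: [2.178, 2.234, 0.005]
wrist_force: [-0.6, 1.1, -0.5]
width: 9.9
time: 23.65
position: [473.8, 55.8, 72.4]
tool_rot: [2.178, 2.234, 0.005]
wrist_force: [0.7, 0.7, -0.8]
width: 9.3
```

```bash
python3 -m creep '[[0,0,-0.01,0,0,0],[0,0,-0.02,0,0,0],[0,0,-0.03,0,0,0],[0,0,-0.03,0,0,0],[0,0,-0.03,0,0,0]]';python3 -m creep '[[0,0,-0.01,0,0,0],[0,0,-0.02,0,0,0],[0,0,-0.03,0,0,0],[0,0,-0.03,0,0,0],[0,0,-0.03,0,0,0]]'
python3 - <<'E'
from fit import *
f=[]
for i in range(3):
    im=arm.capture("scene");f.append(arm.read_state()["wrist_force"])
print(np.round(f,2));st()
cv2.imwrite("pics/scene18.png",im[:,:,::-1]);crop(im,(265,375,140,220),7,"pics/s18.png")
E
```

```text
time: 24.15
position: [473.8, 55.8, 71.7]
tool_rot: [2.178, 2.234, 0.005]
wrist_force: [1.0, 0.6, -0.6]
width: 9.7
time: 24.65
position: [473.9, 55.9, 71.1]
tool_rot: [2.178, 2.234, 0.005]
wrist_force: [-1.2, 0.8, 3.9]
width: 9.6
[[-0.74  0.67  5.3 ]
 [-2.21  0.71  6.31]
 [-1.7   0.76  5.65]]
t 24.8 pos [473.9  55.9  71.1] rot [2.178 2.234 0.005] F [-1.7   0.76  5.65] w 9.9
```

View pics/s18.png

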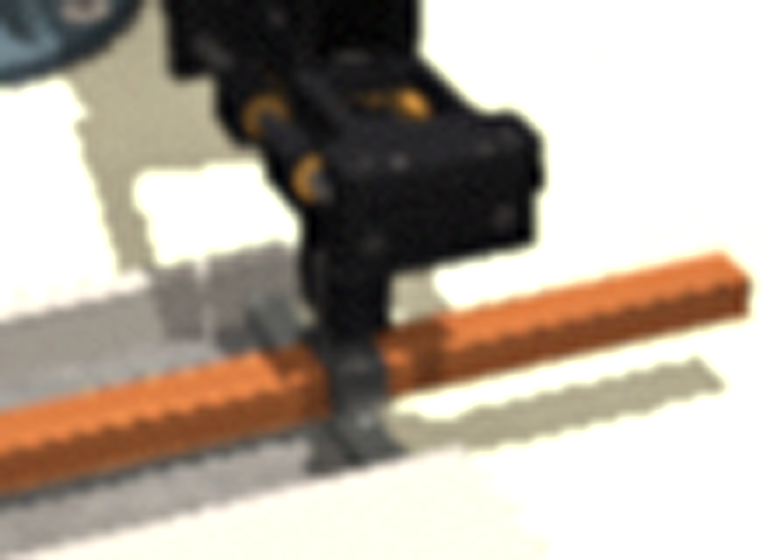

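```bash
python3 -m creep '[[0,0,0.01,0,0,0],[0,0,0.02,0,0,0],[0,0,0.02,0,0,0],[0,0,0.02,0,0,0],[0,0,0.02,0,0,0]]';python3 -m creep '[[0,0,0,0,0,0],[0,0,0,0,0,0],[0,0,0,0,0,0],[0,0,0,0,0,0],[0,0,0,0,0,0]]' 30
python3 - <<'E'
from fit import *
im=arm.capture("scene");st()
crop(im,(200,400,110,250),4,"pics/s19.png")
E
```

```text
time: 25.3
position: [473.8, 55.9, 71.4]
tool_rot: [2.178, 2.234, 0.005]
wrist_force: [-0.5, -0.3, -0.2]
width: 9.6
time: 25.8
position: [473.9, 55.9, 71.5]
tool_rot: [2.178, 2.234, 0.005]
wrist_force: [0.6, 0.2, 0.4]
width: 26.5
t 25.85 pos [473.8  55.8  71.5] rot [2.178 2.234 0.005] F [ 0.14 -0.71  0.52] w 26.9
```

View pics/s19.png

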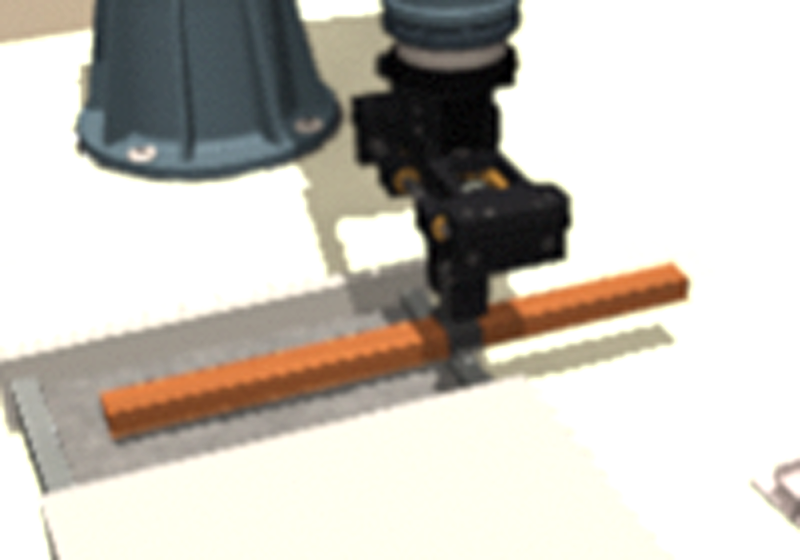

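Released and still level. Raise straight up, then move clear.

```bash
python3 -m creep '[[0,0,0.2,0,0,0],[0,0,0.6,0,0,0],[0,0,1.2,0,0,0],[0,0,2,0,0,0],[0,0,3,0,0,0]]';python3 -m creep '[[0,0,1,0,0,0],[0,1,2,0,0,0],[0,2.8,2.5,0,0,0],[0,4.6,2.5,0,0,0],[0,6.4,2.5,0,0,0]]';python3 -m creep '[[0,1,0,0,0,0],[0,2,0,0,0,0],[0,2,0,0,0,0],[0,2,0,0,0,0],[0,2,0,0,0,0]]'
python3 - <<'E'
from ov import *
im=arm.capture("scene");im2=arm.capture("top");st()
cv2.imwrite("pics/scene20.png",im[:,:,::-1]);cv2.imwrite("pics/top20.png",im2[:,:,::-1])
p=[474,24,49.5,.021,.0]
print(fit2({"scene":im,"top":im2},p,{},(0,1,3,4)),fit2({"scene":im},p,{},(0,1,4)))
ov(im,"scene",(275,355,150,220),10,"pics/ov20.png",[473.5,53,84,.021],[474,24.2,49,.021,0],53)
crop(im,(200,400,110,250),4,"pics/s20.png");crop(im2,(250,410,180,270),5,"pics/t20.png")
E
```

```text
time: 26.35
position: [473.4, 55.9, 147.5]
tool_rot: [2.179, 2.234, 0.004]
wrist_force: [0.0, -0.2, 0.3]
width: 26.1
time: 26.85
position: [473.8, 217.6, 212.0]
tool_rot: [2.178, 2.232, 0.008]
wrist_force: [0.8, -0.7, 0.7]
width: 26.3
time: 27.35
position: [473.9, 266.7, 212.3]
tool_rot: [2.179, 2.231, 0.008]
wrist_force: [0.1, -0.7, -0.2]
width: 26.2
t 27.45 pos [474.  266.5 212.2] rot [2.18  2.23  0.008] F [ 0.01 -0.13  0.1 ] w 26.1
(array([4.747372e+02, 2.477600e+01, 4.950000e+01, 2.270000e-02,
       2.200000e-03]), np.float64(274.8)) (array([4.735564e+02, 2.453130e+01, 4.950000e+01, 2.100000e-02,
       6.700000e-03]), np.float64(135.3))
```

View pics/ov20.png

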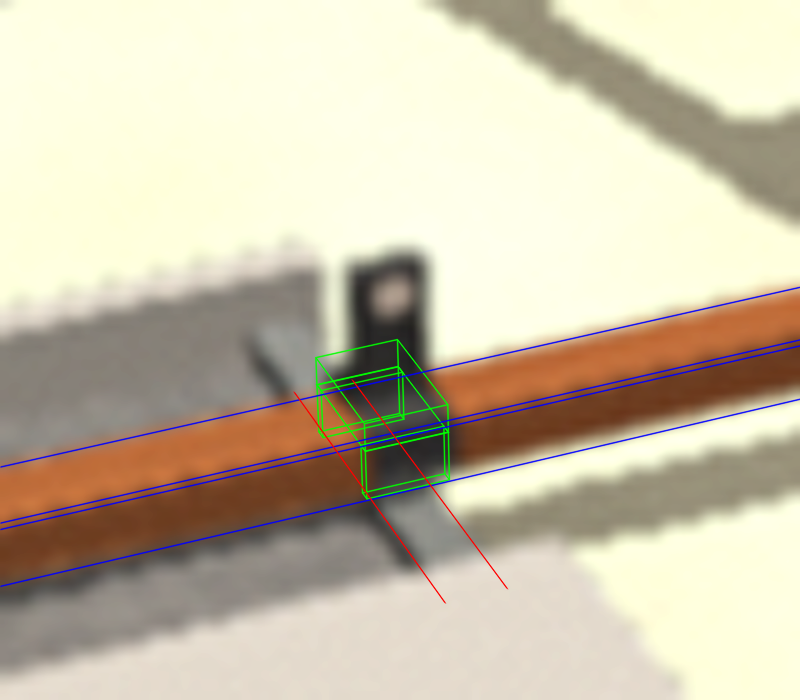

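View pics/s20.png

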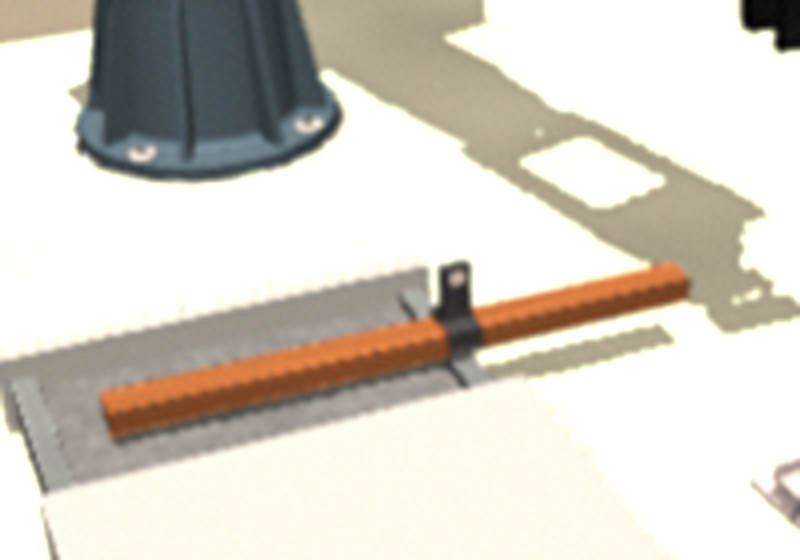

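View pics/t20.png

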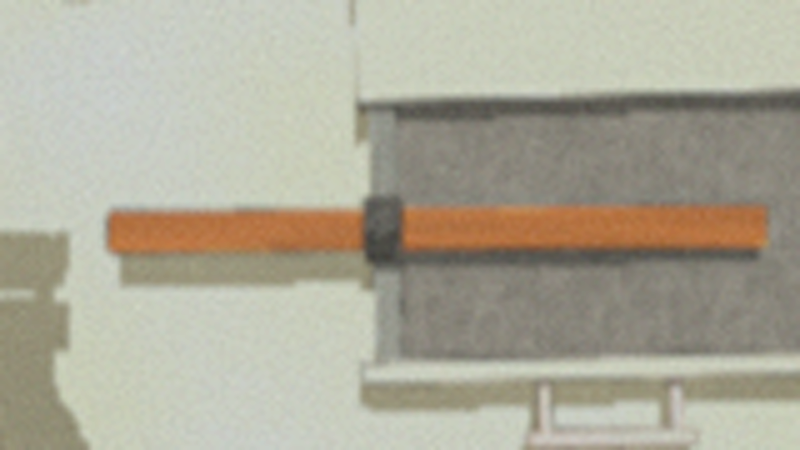

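```bash
python3 -m creep '[[0,0,0,0,0,0],[0,0,0,0,0,0],[0,0,0,0,0,0],[0,0,0,0,0,0],[0,0,0,0,0,0]]'
python3 - <<'E'
from fit import *
im=arm.capture("scene");im2=arm.capture("top")
a=load("scene20");print("diff",np.abs(im.astype(int)-a)[150:270,200:400].max(), np.abs(im.astype(int)-a)[150:270,200:400].mean())
p=[474,24,49.5,.021,.0]; print(fit2({"scene":im,"top":im2},p,{},(0,1,3,4)))
cv2.imwrite("pics/top21.png",im2[:,:,::-1])
for n in("phone_stand","earbud_case","spoon_keychain","tumbler"): print(n,[d["centre"] for d in arm.find_in(n,"top")][:1])
E
```

```text
time: 27.95
position: [474.0, 266.5, 212.2]
tool_rot: [2.18, 2.23, 0.008]
wrist_force: [0.7, -0.3, -0.4]
width: 26.3
diff 46 0.8892777777777777
(array([4.749043e+02, 2.389810e+01, 4.950000e+01, 2.320000e-02,
       3.300000e-03]), np.float64(279.5))
phone_stand [[678.4, 221.8, 37.5]]
earbud_case [[646.4, 446.3, 22.1]]
spoon_keychain [[428.2, -279.1, 2.0]]
tumbler [[711.3, 334.0, 59.1]]
```

View pics/top21.png

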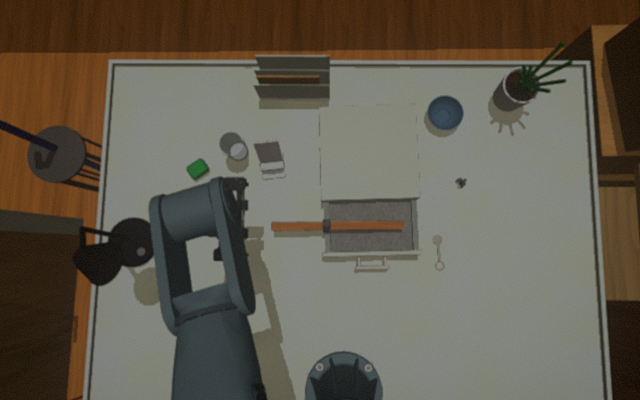

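```bash
python3 -c "
from cell import arm
print(arm.close_job())"
```

```text
the job is handed in; nothing more can be done
None
```

The job was handed in at about 28 s of the 72 s allowed; no verdict was reported.

**What I did:** With the shut fingertips I pushed the bar left until its left end tipped down outside the drawer. I then eased it back from the left end and let go. It rocked for a while, resting briefly at about 0.04 rad to the right, and came to rest level on the left side. Its middle was about 30 mm right of that drawer side. I then gripped the larger hanger by its tab, lowered it over the bar, touched down with about 6 N, let go and moved the arm clear.

**Last checks:**
- **Bar tilt:** the two-camera fit gave 0.002 and 0.003 rad, against the 0.02 limit. A fit from the scene camera alone gave 0.007.
- **Clear of the right side:** the bar's right end is about 36 mm from the middle of the drawer's right side.
- **Hanger position:** upright and fully down, about 1.5 mm left of the middle of the drawer side.
- **Other things:** the four bystanders were found within 3 mm of where they started.

**Disagreements:**
- The two cameras differ by 1 to 3 mm, so the hanger offset is only that precise.
- Partial-view fits, with the gripper hiding the right end, read about 0.02 rad too much tilt. I did not rely on them.
- The first tip-over may have been partly momentum, so I know the balance point only to within a few millimetres.

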